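# Check and rock loose the stuck tube block of a dry-bath heater

## Robot

A 6-joint arm with a two-finger parallel gripper is mounted at the origin on the work surface. World frame = base frame: x ahead of the robot, y to its left, z up, the work surface at z = 0. Lengths are in m, angles in rad, forces in N, time in s.
With the tool pointing down it reaches from about 0.375 to 0.9 m from the base axis. Payload 3.1 kg.
Tool frame: the origin (TCP) lies midway between the tips of the shut fingers; the grasp point (between the pads) lies 19 mm behind it; z points along the fingers, y is the direction in which the jaws open and shut (so a half turn about z gives the same grasp; the last joint's range is limited). The gripper opens to 85 mm and grips with 20 to 120 N. Pads are 22 mm wide; open, the fingers measure 114 mm over their backs; the gripper's body (76 mm by 85 mm) begins 54 mm behind the grasp point. The pads swing forward as they close: fully open they stand 13 mm farther back than shut.
Start: joints at [1.056, 0.527, 1.433, -0, 1.181, -0.178], TCP at [0.207, 0.59, 0.231] pointing down, gripper open.
Joint ranges: [-3.08, 3.08], [-0.75, 2.2], [0.22, 2.44], [-1.43, 4.57], [0, 2.65], [-2.85, 2.85]. Speed limits (rad/s): [2.79, 2.79, 3.14, 3.14, 3.14, 3.14].

## Interface

Orientations are given as a unit quaternion [x, y, z, w].
In Python, from station import manip gives the robot as it stands.
- The arm moves only by the tool servo_tool, never from a script. Its argument "motion" is a list of rows, each a list of 7 numbers: the shift along the tool's x, y, z in mm, then the turn, a rotation vector about the tool's x, y, z in rad, then the opening, from -1 (shut) to 1 (fully open), so that 0 is half open. In form: [[x, y, z, rx, ry, rz, hand], ...]. A call has 1 to 12 rows; each row shifts and turns the pose as measured when the row begins, along the tool's axes as they then stand; what a row does not reach is not made up. A row lasts 1/12 s, in which the tool goes at most 41.7 mm and 7.16 degrees, less where a joint would pass 70% of its speed; a pose out of reach is approached as far as the arm can. A call with a gripper value outside its range is refused whole. The fingers move at their own pace and stop on an object; "grip_force" is the grip in N (left out, the last holds). Time passes only in rows, so rows that do not move let the fingers close. It gives the time, the measured TCP pose, the force and the opening at its end, in the units of the state.
- manip.sense(): the state, without advancing time (a new reading comes with each control period).
- manip.snapshot(name): name is "scene" or "top" or "wrist"; returns a dict with "frame" (480x640x3 uint8, red, green, blue), "mtx" (3x3 intrinsics, pixels), "world_from_camera" (4x4, takes a point from camera to world coordinates). Camera axes: x right, y up, looking along -z (the intrinsics and any distortion apply to the point x, -y, -z); pixel columns grow to the right and rows downward; lengths in m; the calibration is good to about 2 mm. A picture is of the moment at which its call begins. There is no depth.
- manip.sign_off(): hands the job in, once; it reports no verdict.
The state is a dict: "t": time; "q": joint angles; "qd": joint speeds; "tau": joint torques, N m; "tcp_pos": TCP position; "tool_rot": TCP orientation; "force": force on the tool from outside, world axes, zero at the start; "ft_torque": the same for the moment, N m; "finger_gap": opening from 0.0 (shut) to 1.0 (fully open).
Only numpy, scipy, OpenCV 4.12 (cv2) and the standard library are available. Lean on these libraries where they do the work, as an engineer would, in place of code of your own. Each camera call takes 0.05 s, during which the arm holds its last target.

## Task

Take the thermometer wand out of its holder, point its nose at the large round dark patch on top of the heater's metal tube block from 5 to 9 cm away, hold it steady there for a good second, and stand the wand back in its holder. Then take the block by its upright handle and rock it loose, tipping it first towards the control panel so that only the end away from the panel comes up past its catch, then the other way past level, while still down in the well, so that the panel end comes up as well. Lift it straight out and finish while still holding it level in the gripper, just clear above its well (1 to 3 cm over the rim), leaving everything else where it was.

Things in the scene. Friction and masses are not known exactly. Their poses are not given: they have to be found in the camera images.
- bath: Dry-bath heater, white, fixed, 240 (x) x 160 (y) x 80 mm tall. Origin at the centre of its underside, z up. Its sloping grey control panel (display, dial) is at its -x end, roughly facing the robot. Its well is centred 30 mm from the origin along +x, 67 (x) x 77 (y) mm inside; well floor at z = 58 mm, rim and flat top at z = 80 mm.
- block: Aluminium tube block seated in the well, loose, 0.25 to 0.5 kg. Origin at the centre of its underside; axes as the heater's when seated (x away from the panel, z up). Body 56 (x) x 72 (y) x 40 mm tall; foot flange 64 mm long in x, 5 mm thick, top edges bevelled. On top an upright black handle plate, 12 mm thick in x, 32 mm wide in y, up to z = 85 mm; grip it by its +x and -x faces.
- handle (a point): Middle of the part of the block's handle plate to be gripped, 67.5 mm above the block's underside (27.5 mm above its top, 17.5 mm below the handle's top); axes as the block.
- patch (a point): Centre of the large round dark patch (17 mm across, the tube holes are 11 mm) on top of the block, on the end away from the control panel: 18 mm from the block's centre along its +x, 40 mm above its underside. Beside it the handle plate stands 45 mm above the block's top.
- far_edge (a point): Middle of the block's bottom edge at the end away from the panel (block x = +32 mm, z = 0). To free this end the edge must rise about 11 mm (10 degrees about the other bottom edge); its roller then springs in underneath and holds it up about 11 mm.
- panel_edge (a point): Middle of the block's bottom edge at the control-panel end (block x = -32 mm, z = 0). Freed in the same way, by a rise of about 11 mm.
- wand: Pen-shaped infrared thermometer, white, round, 24 mm across and 150 mm long, tapering over its lowest 22 mm to a 12 mm nose; 0.11 kg; stands nose down in its holder. Origin at the nose tip; z points from the nose up along the wand, so it looks along its -z.
- holder: Grey fixed holder block, 70 x 70 x 60 mm, with one round upright socket in its middle, 29 mm across and 50 mm deep, floor 10 mm above the bench. Origin at the centre of its underside. The wand stands with its nose on the socket floor and 100 mm of it above the holder.
- tube_rack: Bystander, leave alone: blue plastic tube rack, 120 x 70 x 45 mm; origin at the centre of its underside.
- tip_box: Bystander, leave alone: yellow pipette-tip box, 120 x 85 x 55 mm; origin at the centre of its underside.
- reagent: Bystander, leave alone: small reagent bottle, 56 mm across, 110 mm tall; origin at the centre of its underside.
- jar: Bystander, leave alone: small amber jar between the heater and the holder, 40 mm across, 45 mm tall; origin at the centre of its underside.
- rotor: Bystander, leave alone: black centrifuge rotor lying flat, 90 mm across, 14 mm thick; origin at the centre of its underside.
- marker: Bystander, leave alone: marker pen lying on the bench, 130 mm along its x, 14 x 12 mm thick; origin at the centre of its underside.
- cryo_box: Bystander, leave alone: cardboard freezer box, 73 x 73 x 46 mm; origin at the centre of its underside.
- well_floor (a point): Centre of the heater's well floor: heater x = 30 mm, z = 58 mm. The seated block's origin lies here. In each well wall at the x ends a sprung steel roller (radius 4 mm, along y, axis 6.9 mm above this floor, 4.5 mm out of the wall) sits over the block's foot flange; to let that end by it needs roughly 10 to 15 N upward there, so a straight pull needs twice that.
There are look-alikes about, which are no part of the job. Leave any orange or red look-alike of the block alone.

How it is judged:
On the way, in this order (a step that is already met when the one before it is completed fails the run):
1. the wand points at the dark patch (beam within 12 mm of its centre in each direction) from 3 to 11 cm and is held steady for 1 s (x of patch in the frame of wand between -0.012 and 0.012 m and y of patch in the frame of wand between -0.012 and 0.012 m and z of patch in the frame of wand between -0.11 and -0.03 m and linear speed of wand below 0.03 m/s and contact force between wand and the fingers above 0.5 N), for 1 s.
2. the wand stands in its holder again, let go, with the block still seated (z of wand in the frame of holder below 0.018 m and horizontal distance between wand and holder below 0.01 m and angle between wand's own z axis and vertical below 0.15 rad and contact force between wand and the fingers below 0.05 N and z of each of far_edge, panel_edge in the frame of bath below 0.062 m), for 0.2 s.
3. the block is tipped towards the panel: the far end is up past its catch, the panel end still down (z of far_edge in the frame of bath above 0.067 m and z of panel_edge in the frame of bath below 0.063 m), for 0.05 s.
4. the block is tipped the other way past level (3 degrees or more): the panel end is up past its catch too, the far end still down in the well (z of panel_edge in the frame of bath above 0.067 m and angle between block's own x axis and vertical above 1.6208 rad and z of far_edge in the frame of bath below 0.08 m), for 0.05 s.
At the end, for the whole second after the job is handed in: The gripper holds the block still and level (within 8.5 degrees), its underside 4 to 40 mm above the well's rim and its centre within 25 mm of the well's, touching nothing but the fingers; the wand stands nose down in its holder (z of each of far_edge, panel_edge in the frame of bath above 0.084 m and z of block in the frame of bath below 0.12 m and horizontal distance between block and well_floor below 0.025 m and angle between each of block, wand's own z axis and vertical below 0.15 rad and contact force between block and the fingers above 2 N and contact force between block and bath below 0.05 N and linear speed of block below 0.02 m/s and z of wand in the frame of holder below 0.018 m and horizontal distance between wand and holder below 0.01 m); the arm keeps its last pose, push and grip.
It fails at once if a bystander is shifted by more than 30 mm or knocked over (distance of any of tube_rack, tip_box, reagent, jar, rotor, marker, cryo_box from where it was at the start of the episode above 0.03 m or angle between any of tube_rack, tip_box, reagent, jar, rotor, marker, cryo_box's own z axis and vertical above 0.6 rad).
It also fails if it takes over 64 s, if anything falls off the work surface, if the arm or the gripper's body presses on something with over 40 N, if the wrist force passes 120 N, or if a joint passes its speed limit or range.

## Working session

There is one attempt and no reset: what is moved stays moved. The work goes in short steps, Python scripts to look and compute and a tool call to move; the robot and the scene stay as the last step left them, time stands still between calls to the robot, and variables do not carry over. Pictures are saved under pics/ and viewed, and the job is handed in when it is done.

Besides the shell and the picture viewer there is one more tool, called after "Request:" by a JSON object that holds its "method" and its "body", one argument or row to a line. servo_tool: Moves the arm, as the interface text tells. Its arguments: {"type":"object","properties":{"motion":{"type":"array"},"grip_force":{"type":"number"}},"required":["motion"]}

```bash
ls; mkdir -p pics; cat > look.py <<'E'
import sys,cv2
from station import manip
tag=sys.argv[1]
import pickle
for n in sys.argv[2:]:
    s=manip.snapshot(n); pickle.dump(s,open(f'pics/{tag}_{n}.pkl','wb'))
    cv2.imwrite(f'pics/{tag}_{n}.png',s['frame'][:,:,::-1]); print(n,s['mtx'].tolist(),s['world_from_camera'].round(4).tolist(), [k for k in s])
print(manip.sense())
E
python3 look.py a scene top wrist
```

```text
pics
scene [[498.6962578494848, 0.0, 319.18099329187305], [0.0, 498.6962578494848, 240.4632790577993], [0.0, 0.0, 1.0]] [[-0.52, -0.6916, 0.5013, 1.1758], [0.8542, -0.4188, 0.3082, 0.3831], [-0.0032, 0.5885, 0.8085, 1.0827], [0.0, 0.0, 0.0, 1.0]] ['frame', 'mtx', 'world_from_camera']
top [[457.96211296881347, 0.0, 315.13743916534776], [0.0, 457.96211296881347, 233.04762140405023], [0.0, 0.0, 1.0]] [[-0.0248, 0.9882, -0.1511, 0.4025], [-0.9997, -0.0255, -0.0027, 0.0037], [-0.0065, 0.151, 0.9885, 1.3293], [0.0, 0.0, 0.0, 1.0]] ['frame', 'mtx', 'world_from_camera']
wrist [[353.5497917563451, 0.0, 326.3300348413768], [0.0, 353.5497917563451, 243.21467376944378], [0.0, 0.0, 1.0]] [[0.33, -0.9042, -0.2712, 0.1377], [0.944, 0.3155, 0.0968, 0.6148], [-0.002, -0.288, 0.9576, 0.3728], [0.0, 0.0, 0.0, 1.0]] ['frame', 'mtx', 'world_from_camera']
{'t': 0.15, 'q': array([ 1.05547698e+00,  5.28272079e-01,  1.43361958e+00, -2.67156928e-05,
        1.18139772e+00, -1.78502767e-01]), 'qd': array([-0.0004751 , -0.00287907, -0.00450464, -0.00146062, -0.00013863,
       -0.00061026]), 'tau': array([ 3.98052243e-04, -4.42744160e+01, -1.78276080e+01, -3.16196110e-04,
        5.60933680e-03,  8.54070350e-06]), 'tcp_pos': array([0.20625557, 0.58939819, 0.23054277]), 'tool_rot': array([ 1.67608300e-01,  9.85853304e-01, -8.02023374e-04, -2.76820941e-04]), 'force': array([-0.51717991,  0.77895824,  0.54149499]), 'ft_torque': array([ 0.0092162 , -0.00256714, -0.03472401]), 'finger_gap': 1.001029769458399}
```

View pics/a_scene.png

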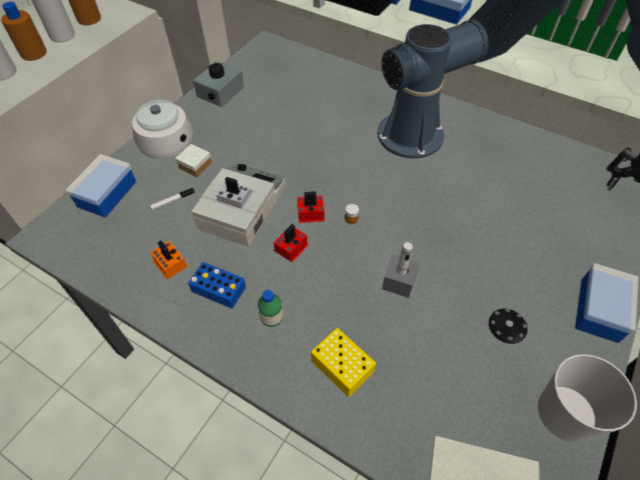

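View pics/a_top.png

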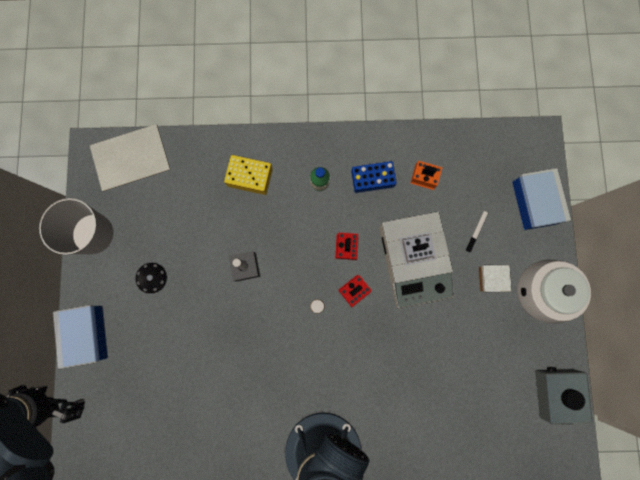

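View pics/a_wrist.png

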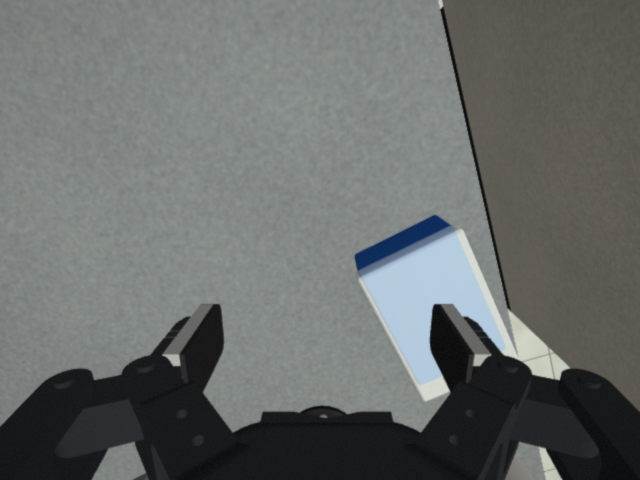

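The heater is at about (418,258) in the top view, the holder with the wand at (245,265), the jar at (317,306), and red look-alikes at (347,246) and (355,290). I'll enlarge these areas next.

```bash
cat > h.py <<'E'
import numpy as np,pickle,cv2
def load(t,n): return pickle.load(open(f'pics/{t}_{n}.pkl','rb'))
def ray(s,u,v):
    K=s['mtx'];T=s['world_from_camera']
    d=np.array([(u-K[0,2])/K[0,0],-(v-K[1,2])/K[1,1],-1.]);return T[:3,3],T[:3,:3]@d
def plane(s,u,v,z):
    o,d=ray(s,u,v);return o+d*(z-o[2])/d[2]
def proj(s,p):
    K=s['mtx'];T=s['world_from_camera'];c=T[:3,:3].T@(np.asarray(p)-T[:3,3])
    return np.array([K[0,2]+K[0,0]*c[0]/-c[2],K[1,2]+K[1,1]*c[1]/c[2]])
def two(s1,p1,s2,p2):
    o1,d1=ray(s1,*p1);o2,d2=ray(s2,*p2)
    a=np.linalg.lstsq(np.c_[d1,-d2],o2-o1,rcond=None)[0]
    A=o1+d1*a[0];B=o2+d2*a[1];return (A+B)/2,np.linalg.norm(A-B)
def crop(t,n,u0,v0,u1,v1,k,out):
    f=load(t,n)['frame'][v0:v1,u0:u1,::-1]
    cv2.imwrite(f'pics/{out}.png',cv2.resize(f,None,fx=k,fy=k,interpolation=cv2.INTER_CUBIC))
E
python3 -c "
from h import *
crop('a','top',370,200,470,310,5,'c1')
crop('a','top',215,235,275,295,8,'c2')
crop('a','scene',180,150,300,260,6,'c3')
crop('a','scene',370,230,430,305,8,'c4')
"
```

```text
(no output)
```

View pics/c1.png

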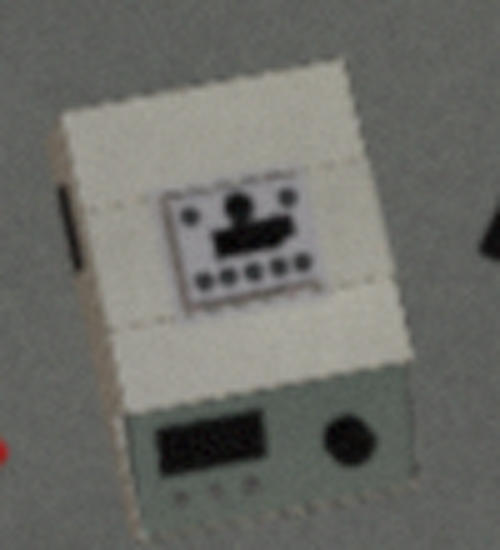

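View pics/c2.png

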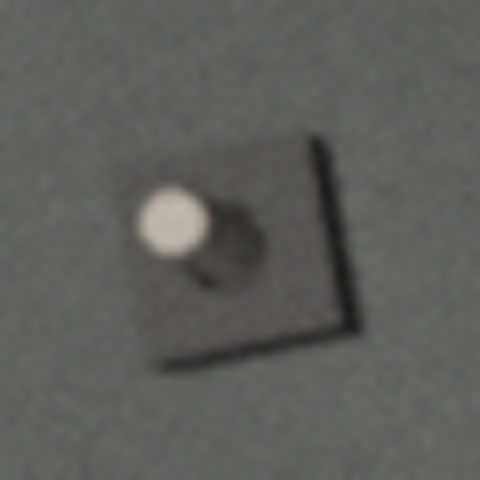

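View pics/c3.png

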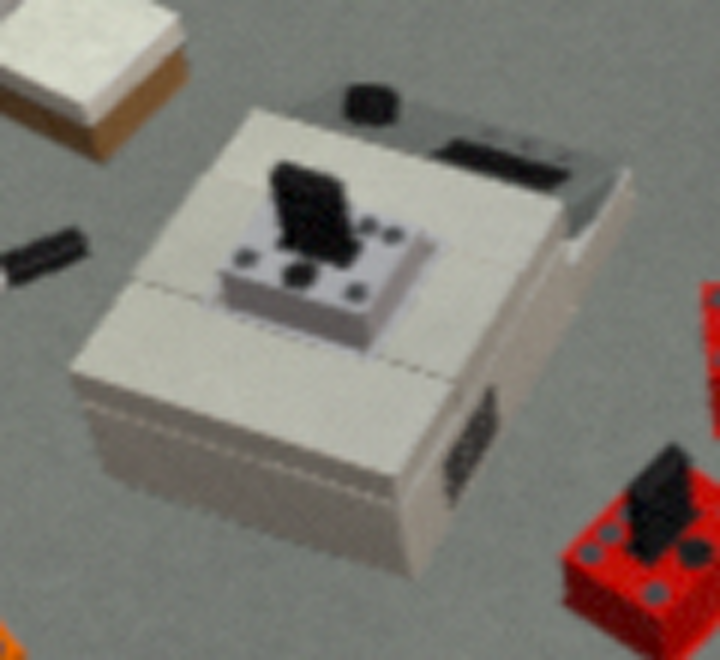

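View pics/c4.png

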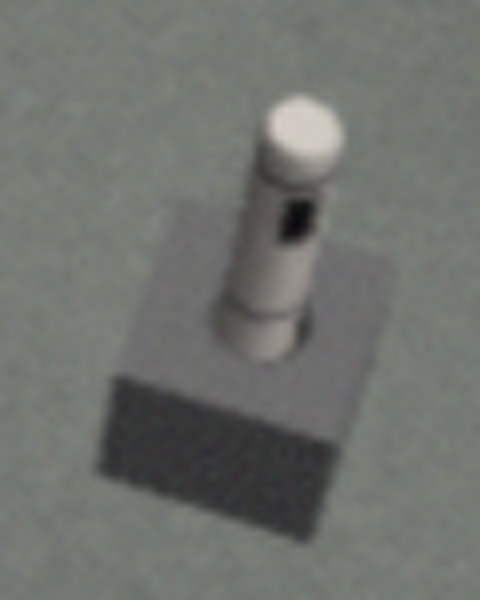

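```bash
python3 - <<'E'
from h import *
T=load('a','top');S=load('a','scene')
def px(x,y,u0,v0,k): return (u0+(x+.5)/k-.5, v0+(y+.5)/k-.5)
t=lambda x,y:px(x,y,370,200,5); s=lambda x,y:px(x,y,180,150,6)
for n,c in dict(FL=(64,115),FR=(343,62),NL=(128,413),NR=(410,357)).items(): print(n,plane(T,*t(*c),.08).round(4))
for n,c in dict(FL=(395,480),FR=(72,373),NR=(252,110),NL=(562,205)).items(): print('S',n,plane(S,*s(*c),.08).round(4))
print('patch top',plane(T,*t(238,206),.098).round(4),'scene',plane(S,*s(299,274),.098).round(4), two(T,t(238,206),S,s(299,274)))
# block top corners in top
for n,c in dict(FL=(165,196),FR=(300,176),NL=(188,312),NR=(320,288)).items(): print('b',n,plane(T,*t(*c),.098).round(4))
# handle top scene corners
for n,c in dict(a=(285,165),b=(345,185)).items(): print('h',n,plane(S,*s(*c),.143).round(4))
t2=lambda x,y:px(x,y,215,235,8); s4=lambda x,y:px(x,y,370,230,8)
print('wand top', plane(T,*t2(173,221),.16).round(4),plane(S,*s4(306,125),.16).round(4),two(T,t2(173,221),S,s4(306,125)))
for n,c in dict(a=(120,163),b=(318,135),c=(358,330),d=(155,368)).items(): print('hold',n,plane(T,*t2(*c),.06).round(4))
for n,c in dict(a=(120,375),b=(340,440),c=(395,262),d=(178,205)).items(): print('holdS',n,plane(S,*s4(*c),.06).round(4))
E
```

```text
FL [ 0.6179 -0.1797  0.08  ]
FR [ 0.6437 -0.3357  0.08  ]
NL [ 0.453  -0.2066  0.08  ]
NR [ 0.4795 -0.3614  0.08  ]
S FL [ 0.6216 -0.1764  0.08  ]
S FR [ 0.647  -0.3307  0.08  ]
S NR [ 0.4815 -0.3614  0.08  ]
S NL [ 0.4561 -0.2046  0.08  ]
patch top [ 0.5623 -0.2688  0.098 ] scene [ 0.5619 -0.2693  0.098 ] (array([ 0.56228953, -0.26876096,  0.09865159]), np.float64(0.00017946969743552779))
b FL [ 0.5688 -0.2296  0.098 ]
b FR [ 0.5779 -0.3034  0.098 ]
b NL [ 0.5055 -0.2386  0.098 ]
b NR [ 0.5167 -0.3103  0.098 ]
h a [ 0.5437 -0.2824  0.143 ]
h b [ 0.5397 -0.2533  0.143 ]
wand top [0.511  0.2108 0.16  ] [0.5108 0.2104 0.16  ] (array([0.51099172, 0.21064215, 0.16041129]), np.float64(0.00028749667419684916))
hold a [0.541  0.2471 0.06  ]
hold b [0.549 0.178 0.06 ]
hold c [0.4808 0.1645 0.06  ]
hold d [0.4695 0.2347 0.06  ]
holdS a [0.5517 0.1837 0.06  ]
holdS b [0.5381 0.25   0.06  ]
holdS c [0.4715 0.2373 0.06  ]
holdS d [0.4869 0.1709 0.06  ]
```

```bash
cat > plan.py <<'E'
# usage: plan.py x y z yaw(tool y angle) [pitch about tool x] : error in tool axes and rows
import sys,numpy as np
from scipy.spatial.transform import Rotation as R
from station import manip
def target(yaw,tilt=0):
    Z=np.array([0,0,-1.]);Y=np.array([np.cos(yaw),np.sin(yaw),0]);X=np.cross(Y,Z)
    return R.from_matrix(np.c_[X,Y,Z])*R.from_rotvec([tilt,0,0])
if __name__=='__main__':
    a=list(map(float,sys.argv[1:]));s=manip.sense()
    p=s['tcp_pos'];r=R.from_quat(s['tool_rot']);rt=target(a[3],a[4] if len(a)>4 else 0)
    d=np.array(a[:3])-p;rv=(r.inv()*rt).as_rotvec()
    n=int(max(np.ceil(np.linalg.norm(d)/.038),np.ceil(np.linalg.norm(rv)/.115),1))
    print('t',s['t'],'pos',p.round(4),'gap',s['finger_gap'].round(3) if hasattr(s['finger_gap'],'round') else s['finger_gap'],'F',s['force'].round(1),'M',s['ft_torque'].round(2))
    print('err tool mm',(r.inv().apply(d)*1000).round(1),'rot',rv.round(4),'n',n)
    for i in range(n):
        ri=r*R.from_rotvec(rv*i/n); print((ri.inv().apply(d/n)*1000).round(1).tolist(),(rv/n).round(4).tolist())
E
python3 plan.py .511 .2105 .22 .16
```

```text
t 0.15 pos [0.2063 0.5894 0.2305] gap 1.001029769458399 F [-0.5  0.8  0.5] M [ 0.01 -0.   -0.03]
err tool mm [-412.8 -256.9   10.9] rot [-1.700e-03  6.000e-04  1.074e+00] n 13
[-31.8, -19.8, 0.8] [-0.0001, 0.0, 0.0826]
[-33.3, -17.1, 0.8] [-0.0001, 0.0, 0.0826]
[-34.6, -14.3, 0.8] [-0.0001, 0.0, 0.0826]
[-35.6, -11.4, 0.8] [-0.0001, 0.0, 0.0826]
[-36.5, -8.4, 0.8] [-0.0001, 0.0, 0.0826]
[-37.0, -5.4, 0.8] [-0.0001, 0.0, 0.0826]
[-37.3, -2.3, 0.8] [-0.0001, 0.0, 0.0826]
[-37.4, 0.8, 0.8] [-0.0001, 0.0, 0.0826]
[-37.2, 3.9, 0.8] [-0.0001, 0.0, 0.0826]
[-36.8, 7.0, 0.8] [-0.0001, 0.0, 0.0826]
[-36.1, 10.0, 0.8] [-0.0001, 0.0, 0.0826]
[-35.1, 12.9, 0.8] [-0.0001, 0.0, 0.0826]
[-33.9, 15.8, 0.8] [-0.0001, 0.0, 0.0826]
```

Request:
{"method": "servo_tool", "body": {
  "motion": [
    [-32,-20,0,0,0,0.083,1],
    [-33,-17,0,0,0,0.083,1],
    [-35,-14,0,0,0,0.083,1],
    [-36,-11,0,0,0,0.083,1],
    [-36,-8,0,0,0,0.083,1],
    [-37,-5,0,0,0,0.083,1],
    [-37,-2,0,0,0,0.083,1],
    [-37,1,0,0,0,0.083,1],
    [-37,4,0,0,0,0.083,1],
    [-37,7,0,0,0,0.083,1]
  ]
}}

```text
t: 0.98
tcp_pos: [0.4402, 0.2908, 0.2269]
tool_rot: [0.561, 0.828, -0.001, -0.002]
force: [1.0, 0.3, -0.0]
finger_gap: 0.997
```

```bash
python3 plan.py .511 .2105 .22 .16
```

```text
t 0.9833 pos [0.4402 0.2908 0.2269] gap 0.9973366117703312 F [ 1.   0.3 -0. ] M [ 0.03 -0.02  0.04]
err tool mm [-100.8   36.     6.5] rot [-0.0042 -0.0018  0.2204] n 3
[-33.6, 12.0, 2.2] [-0.0014, -0.0006, 0.0735]
[-32.6, 14.4, 2.2] [-0.0014, -0.0006, 0.0735]
[-31.5, 16.8, 2.2] [-0.0014, -0.0006, 0.0735]
```

Request:
{"method": "servo_tool", "body": {
  "motion": [
    [-34,12,2,0,0,0.074,1],
    [-32,14,2,0,0,0.074,1],
    [-32,17,2,0,0,0.074,1],
    [0,0,0,0,0,0,1]
  ]
}}

```text
t: 1.32
tcp_pos: [0.5178, 0.1997, 0.2201]
tool_rot: [0.657, 0.754, -0.001, 0.0]
force: [0.6, 0.9, -0.2]
finger_gap: 0.997
```

```bash
python3 plan.py .511 .2105 .105 .16; python3 look.py b wrist
```

```text
t 1.3167 pos [0.5178 0.1997 0.2201] gap 0.9970610963090473 F [ 0.6  0.9 -0.2] M [0.01 0.01 0.01]
err tool mm [ 11.8  -5.1 115.1] rot [-0.0011  0.0011 -0.0224] n 4
[2.9, -1.3, 28.8] [-0.0003, 0.0003, -0.0056]
[2.9, -1.3, 28.8] [-0.0003, 0.0003, -0.0056]
[2.9, -1.3, 28.8] [-0.0003, 0.0003, -0.0056]
[2.9, -1.2, 28.8] [-0.0003, 0.0003, -0.0056]
wrist [[353.5497917563451, 0.0, 326.3300348413768], [0.0, 353.5497917563451, 243.21467376944378], [0.0, 0.0, 1.0]] [[0.9905, -0.1319, -0.0392, 0.5084], [0.1376, 0.9482, 0.2864, 0.2735], [-0.0006, -0.2891, 0.9573, 0.3623], [0.0, 0.0, 0.0, 1.0]] ['frame', 'mtx', 'world_from_camera']
{'t': 1.3667, 'q': array([1.70286563e-01, 4.46855772e-01, 1.62366374e+00, 1.00779768e-03,
       1.07513566e+00, 2.98340559e-02]), 'qd': array([ 0.06498776, -0.01806123,  0.04325664,  0.03282337,  0.0231333 ,
       -0.00583585]), 'tau': array([-1.10341664e+00, -3.85504782e+01, -1.66586119e+01, -1.32646845e-01,
       -1.08016357e-01,  2.46229442e-02]), 'tcp_pos': array([0.51532003, 0.20150616, 0.21992388]), 'tool_rot': array([ 0.6559274 ,  0.75482112, -0.00129237, -0.00162845]), 'force': array([-0.28923138, -0.69529503,  0.04568553]), 'ft_torque': array([ 0.04455746,  0.05014531, -0.0538871 ]), 'finger_gap': 0.9996442592372942}
```

View pics/b_wrist.png

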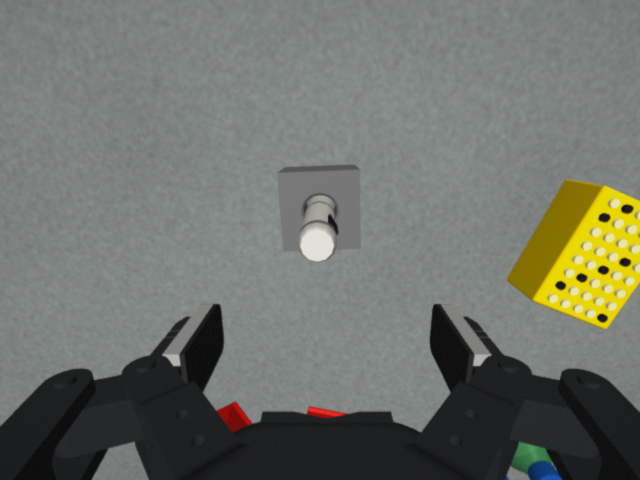

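The wand top sits at about (318,243) in the wrist view, nearly centred between the fingers. I'll check it against the earlier estimate.

```bash
python3 -c "
from h import *
print(plane(load('b','wrist'),318,243,.16))"; python3 plan.py .511 .2105 .105 .16
```

```text
[0.51169622 0.21240965 0.16      ]
t 1.3667 pos [0.5153 0.2015 0.2199] gap 0.9996442592372942 F [-0.3 -0.7  0. ] M [ 0.04  0.05 -0.05]
err tool mm [  9.4  -2.6 114.9] rot [-0.0041 -0.0008 -0.02  ] n 4
[2.4, -0.6, 28.7] [-0.001, -0.0002, -0.005]
[2.4, -0.7, 28.7] [-0.001, -0.0002, -0.005]
[2.4, -0.7, 28.7] [-0.001, -0.0002, -0.005]
[2.4, -0.7, 28.7] [-0.001, -0.0002, -0.005]
```

Request:
{"method": "servo_tool", "body": {
  "motion": [
    [10,-2,0,-0.004,0,-0.02,1],
    [0,0,20,0,0,0,1],
    [0,0,30,0,0,0,1],
    [0,0,30,0,0,0,1],
    [0,0,22,0,0,0,1],
    [0,0,0,0,0,0,1]
  ]
}}

```text
t: 1.87
tcp_pos: [0.5077, 0.22, 0.1171]
tool_rot: [0.643, 0.766, 0.003, -0.0]
force: [0.1, 0.3, -0.7]
finger_gap: 1.0
```

```bash
python3 plan.py .5112 .211 .105 .16
```

```text
t 1.8667 pos [0.5077 0.22   0.1171] gap 0.9997256150713224 F [ 0.1  0.3 -0.7] M [-0.02 -0.   -0.04]
err tool mm [-9.5  1.8 12.1] rot [ 0.0044 -0.0044  0.0138] n 1
[-9.5, 1.8, 12.1] [0.0044, -0.0044, 0.0138]
```

Request:
{"method": "servo_tool", "body": {
  "motion": [
    [-8,1.5,10,0.004,-0.004,0.014,1],
    [0,0,0,0,0,0,1],
    [0,0,0,0,0,0,1]
  ]
}}

```text
t: 2.12
tcp_pos: [0.5082, 0.2158, 0.1073]
tool_rot: [0.646, 0.763, -0.0, -0.001]
force: [1.0, -0.2, 0.7]
finger_gap: 1.001
```

```bash
python3 plan.py .5112 .211 .105 .16
```

```text
t 2.1167 pos [0.5082 0.2158 0.1073] gap 1.0009195536795086 F [ 1.  -0.2  0.7] M [ 0.02  0.03 -0.02]
err tool mm [-5.2  2.2  2.3] rot [-0.0014 -0.0006  0.0061] n 1
[-5.2, 2.2, 2.3] [-0.0014, -0.0006, 0.0061]
```

Request:
{"method": "servo_tool", "body": {
  "motion": [
    [-5,2,2,0,0,0.006,1],
    [0,0,0,0,0,0,1],
    [0,0,0,0,0,0,1]
  ]
}}

```text
t: 2.37
tcp_pos: [0.5129, 0.2118, 0.1081]
tool_rot: [0.648, 0.762, 0.002, 0.001]
force: [0.3, -0.7, 0.2]
finger_gap: 1.0
```

```bash
python3 plan.py .5112 .211 .105 .16
```

```text
t 2.3667 pos [0.5129 0.2118 0.1081] gap 0.9995213627412441 F [ 0.3 -0.7  0.2] M [-0.    0.   -0.03]
err tool mm [-0.5 -1.9  3.1] rot [ 0.0044 -0.0009  0.0008] n 1
[-0.5, -1.9, 3.1] [0.0044, -0.0009, 0.0008]
```

Good. I'll close on the wand.

Request:
{"method": "servo_tool", "body": {
  "motion": [
    [0,-1.5,2,0.004,0,0,0.5],
    [0,0,0,0,0,0,-1],
    [0,0,0,0,0,0,-1],
    [0,0,0,0,0,0,-1],
    [0,0,0,0,0,0,-1],
    [0,0,0,0,0,0,-1],
    [0,0,0,0,0,0,-1],
    [0,0,0,0,0,0,-1]
  ],
  "grip_force": 50
}}

```text
t: 3.03
tcp_pos: [0.5126, 0.2111, 0.1084]
tool_rot: [0.649, 0.761, 0.002, 0.001]
force: [-0.6, -1.0, 0.5]
finger_gap: 0.271
```

```bash
python3 plan.py .5112 .211 .105 .16; python3 look.py c wrist scene
```

```text
t 3.0333 pos [0.5126 0.2111 0.1084] gap 0.2710798777022289 F [-0.6 -1.   0.5] M [-0.03  0.02 -0.02]
err tool mm [ 0.1 -1.4  3.4] rot [ 0.0039 -0.0011 -0.0005] n 1
[0.1, -1.4, 3.4] [0.0039, -0.0011, -0.0005]
wrist [[353.5497917563451, 0.0, 326.3300348413768], [0.0, 353.5497917563451, 243.21467376944378], [0.0, 0.0, 1.0]] [[0.9872, -0.1513, -0.0498, 0.501], [0.1592, 0.9459, 0.2827, 0.2843], [0.0043, -0.287, 0.9579, 0.2508], [0.0, 0.0, 0.0, 1.0]] ['frame', 'mtx', 'world_from_camera']
scene [[498.6962578494848, 0.0, 319.18099329187305], [0.0, 498.6962578494848, 240.4632790577993], [0.0, 0.0, 1.0]] [[-0.52, -0.6916, 0.5013, 1.1758], [0.8542, -0.4188, 0.3082, 0.3831], [-0.0032, 0.5885, 0.8085, 1.0827], [0.0, 0.0, 0.0, 1.0]] ['frame', 'mtx', 'world_from_camera']
{'t': 3.1333, 'q': array([1.88565088e-01, 6.07504635e-01, 1.72031343e+00, 1.41764367e-03,
       8.09922733e-01, 2.81045536e-02]), 'qd': array([ 5.92195609e-04,  3.27903490e-04, -1.64954541e-03,  2.76984336e-04,
        7.44293434e-05,  1.51126984e-03]), 'tau': array([-1.66151533e-02, -4.11287963e+01, -1.15644908e+01,  8.42123263e-03,
       -1.07564419e-01,  3.05116801e-04]), 'tcp_pos': array([0.51265507, 0.21114431, 0.10835316]), 'tool_rot': array([0.64853177, 0.76118497, 0.00182331, 0.00080576]), 'force': array([-0.15891821, -0.33934673,  0.7967169 ]), 'ft_torque': array([-0.02128419,  0.11277803, -0.02580006]), 'finger_gap': 0.27097112131401385}
```

View pics/c_wrist.png

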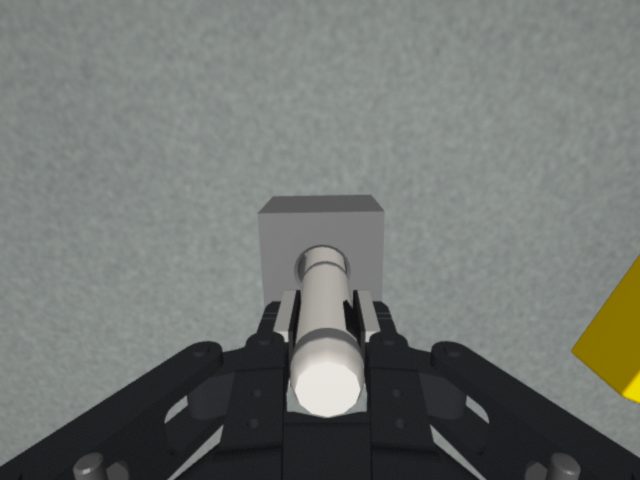

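The wand is gripped (gap 0.271, about 23 mm) and stays upright. I'll lift it straight up.

Request:
{"method": "servo_tool", "body": {
  "motion": [
    [0,0,-10,0,0,0,-1],
    [0,0,-20,0,0,0,-1],
    [0,0,-25,0,0,0,-1],
    [0,0,-30,0,0,0,-1],
    [0,0,-30,0,0,0,-1],
    [0,0,-25,0,0,0,-1],
    [0,0,0,0,0,0,-1]
  ]
}}

```text
t: 3.72
tcp_pos: [0.5103, 0.2106, 0.254]
tool_rot: [0.649, 0.761, -0.001, -0.002]
force: [0.3, 0.6, 0.2]
finger_gap: 0.268
```

```bash
python3 plan.py .562 -.269 .262 .16
```

```text
t 3.7167 pos [0.5103 0.2106 0.254 ] gap 0.26834668437021814 F [0.3 0.6 0.2] M [0.07 0.01 0.07]
err tool mm [-481.7  -25.2   -8.4] rot [-0.0042 -0.0009 -0.0006] n 13
[-37.1, -1.9, -0.6] [-0.0003, -0.0001, -0.0]
[-37.1, -1.9, -0.6] [-0.0003, -0.0001, -0.0]
[-37.1, -1.9, -0.6] [-0.0003, -0.0001, -0.0]
[-37.1, -1.9, -0.6] [-0.0003, -0.0001, -0.0]
[-37.1, -1.9, -0.6] [-0.0003, -0.0001, -0.0]
[-37.1, -1.9, -0.6] [-0.0003, -0.0001, -0.0]
[-37.1, -1.9, -0.6] [-0.0003, -0.0001, -0.0]
[-37.1, -1.9, -0.6] [-0.0003, -0.0001, -0.0]
[-37.1, -1.9, -0.6] [-0.0003, -0.0001, -0.0]
[-37.1, -1.9, -0.6] [-0.0003, -0.0001, -0.0]
[-37.1, -2.0, -0.6] [-0.0003, -0.0001, -0.0]
[-37.1, -2.0, -0.6] [-0.0003, -0.0001, -0.0]
[-37.1, -2.0, -0.6] [-0.0003, -0.0001, -0.0]
```

Request:
{"method": "servo_tool", "body": {
  "motion": [
    [-15,-1,-1,-0.004,0,0,-1],
    [-30,-2,-1,0,0,0,-1],
    [-37,-2,-1,0,0,0,-1],
    [-37,-2,-1,0,0,0,-1],
    [-37,-2,-1,0,0,0,-1],
    [-37,-2,0,0,0,0,-1],
    [-37,-2,0,0,0,0,-1],
    [-37,-2,0,0,0,0,-1],
    [-37,-2,0,0,0,0,-1],
    [-37,-2,0,0,0,0,-1],
    [-30,-2,0,0,0,0,-1],
    [-20,-1,0,0,0,0,-1]
  ]
}}

```text
t: 4.72
tcp_pos: [0.5492, -0.189, 0.2563]
tool_rot: [0.644, 0.765, 0.002, -0.003]
force: [0.4, 0.6, -1.6]
finger_gap: 0.269
```

```bash
python3 plan.py .562 -.269 .262 .16
```

```text
t 4.7167 pos [ 0.5492 -0.189   0.2563] gap 0.2687028274860994 F [ 0.4  0.6 -1.6] M [-0.01 -0.    0.04]
err tool mm [-80.9  -1.   -6.3] rot [-0.0001 -0.0069  0.0111] n 3
[-27.0, -0.3, -2.1] [-0.0, -0.0023, 0.0037]
[-27.0, -0.2, -2.0] [-0.0, -0.0023, 0.0037]
[-27.0, -0.1, -2.0] [-0.0, -0.0023, 0.0037]
```

Request:
{"method": "servo_tool", "body": {
  "motion": [
    [-25,0,-2,0,-0.003,0.005,-1],
    [-22,0,-2,0,-0.003,0.005,-1],
    [-15,0,-1,0,0,0,-1],
    [-6,0,0,0,0,0,-1],
    [0,0,0,0,0,0,-1],
    [0,0,0,0,0,0,-1]
  ]
}}

```text
t: 5.22
tcp_pos: [0.5576, -0.2636, 0.2565]
tool_rot: [0.651, 0.759, -0.0, -0.004]
force: [0.4, -0.2, -1.3]
finger_gap: 0.271
```

```bash
python3 plan.py .562 -.269 .262 .16; python3 look.py d wrist scene top >/dev/null; python3 -c "
from h import *
crop('d','scene',160,60,300,260,4,'d1');crop('d','top',360,180,480,310,5,'d2')"
```

```text
t 5.2167 pos [ 0.5576 -0.2636  0.2565] gap 0.2713877781166338 F [ 0.4 -0.2 -1.3] M [ 0.03 -0.01 -0.02]
err tool mm [-6.   3.5 -5.6] rot [-0.0059 -0.0059 -0.0067] n 1
[-6.0, 3.5, -5.6] [-0.0059, -0.0059, -0.0067]
```

View pics/d_wrist.png

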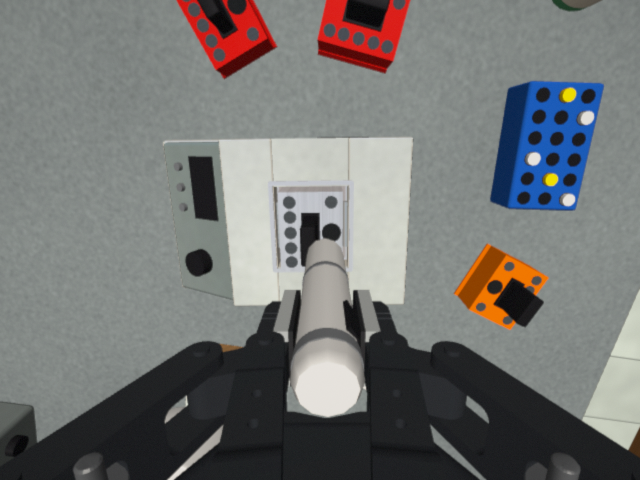

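View pics/d1.png

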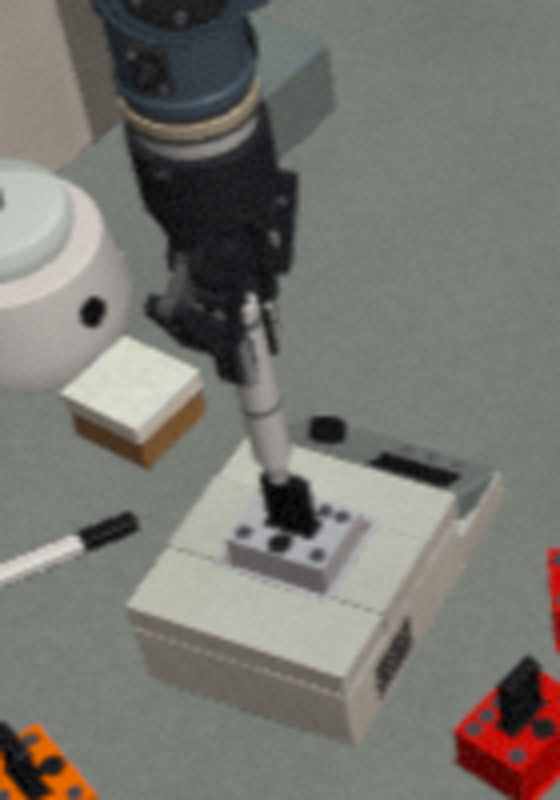

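```bash
python3 - <<'E'
from h import *
S=load('d','scene');W=load('d','wrist')
print('nose scene',plane(S,160+277/4,60+476/4,.158))
print('cap',plane(W,328,388,.306), 'nose wrist',plane(W,323,245,.158))
print('patch',plane(W,332,231,.098))
for c in [(323,245)]: print(two(S,(160+277/4,60+476/4),W,c))
E
python3 plan.py .5626 -.269 .262 .16
```

```text
nose scene [ 0.55616963 -0.26302152  0.158     ]
cap [ 0.55930388 -0.26456707  0.306     ] nose wrist [ 0.55529343 -0.26287001  0.158     ]
patch [ 0.56302515 -0.26686085  0.098     ]
(array([ 0.55545516, -0.26340199,  0.15705616]), np.float64(0.0005457681802195393))
t 5.3667 pos [ 0.5577 -0.2627  0.2568] gap 0.26723490184904847 F [ 0.3  0.5 -1.4] M [-0.03  0.04 -0.04]
err tool mm [-6.9  3.8 -5.2] rot [-0.0058 -0.0056 -0.0053] n 1
[-6.9, 3.8, -5.2] [-0.0058, -0.0056, -0.0053]
```

```bash
python3 plan.py .565 -.268 .259 .16
```

```text
t 5.3667 pos [ 0.5577 -0.2627  0.2568] gap 0.26723490184904847 F [ 0.3  0.5 -1.4] M [-0.03  0.04 -0.04]
err tool mm [-6.3  6.4 -2.3] rot [-0.0058 -0.0056 -0.0053] n 1
[-6.3, 6.4, -2.3] [-0.0058, -0.0056, -0.0053]
```

Request:
{"method": "servo_tool", "body": {
  "motion": [
    [-6,6,-2,0,0,0,-1],
    [0,0,0,0,0,0,-1],
    [0,0,0,0,0,0,-1],
    [0,0,0,0,0,0,-1]
  ]
}}

```text
t: 5.7
tcp_pos: [0.5658, -0.2646, 0.2596]
tool_rot: [0.649, 0.761, -0.0, -0.004]
force: [0.7, -0.1, -0.9]
finger_gap: 0.266
```

```bash
python3 plan.py .565 -.268 .259 .16;python3 look.py e wrist scene top >/dev/null; python3 -c "
from h import *
crop('e','scene',200,140,260,220,7,'e1');crop('e','wrist',230,170,430,300,4,'e2')"
```

```text
t 5.7 pos [ 0.5658 -0.2646  0.2596] gap 0.26641635354297943 F [ 0.7 -0.1 -0.9] M [ 0.01 -0.08 -0.05]
err tool mm [-3.2 -1.3  0.6] rot [-0.0053 -0.0061 -0.0009] n 1
[-3.2, -1.3, 0.6] [-0.0053, -0.0061, -0.0009]
```

View pics/e1.png

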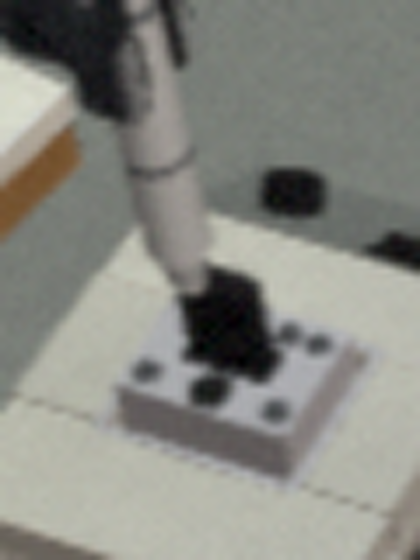

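View pics/e2.png

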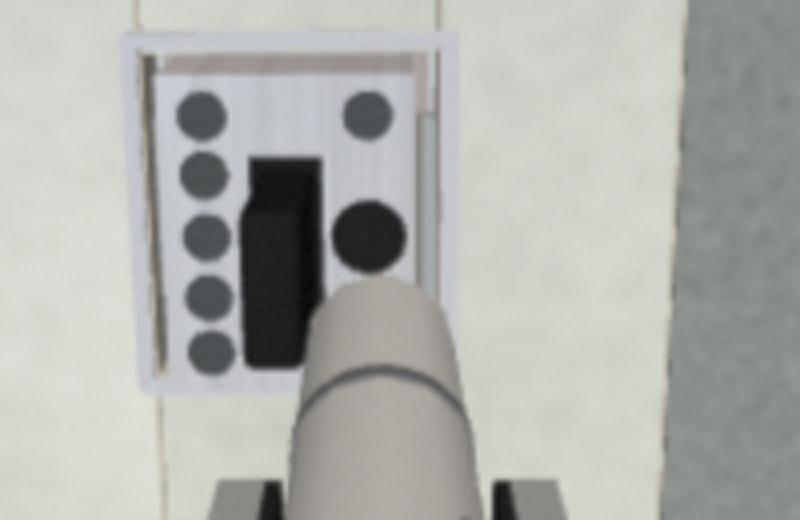

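```bash
python3 - <<'E'
from h import *
S=load('e','scene');W=load('e','wrist')
print('nose scene',plane(S,200+190/7,140+288/7,.161))
print('patch',plane(W,230+369/4,170+236/4,.098), plane(S,200+210/7,140+391/7,.098),'corr', plane(W,230+369/4,170+236/4,.098))
E
python3 plan.py .565 -.268 .259 .16
```

```text
nose scene [ 0.56674046 -0.26099088  0.161     ]
patch [ 0.56269568 -0.2682208   0.098     ] [ 0.5628035  -0.26669317  0.098     ] corr [ 0.56269568 -0.2682208   0.098     ]
t 5.85 pos [ 0.5654 -0.2647  0.2594] gap 0.27021701704507445 F [-0.2 -0.  -1.4] M [ 0.01 -0.03 -0.01]
err tool mm [-3.2 -0.9  0.4] rot [-0.0058 -0.0065 -0.0014] n 1
[-3.2, -0.9, 0.4] [-0.0058, -0.0065, -0.0014]
```

Request:
{"method": "servo_tool", "body": {
  "motion": [
    [-5.5,-3,0,-0.006,-0.006,0,-1],
    [0,0,0,0,0,0,-1],
    [0,0,0,0,0,0,-1],
    [0,0,0,0,0,0,-1]
  ]
}}

```text
t: 6.18
tcp_pos: [0.5626, -0.2713, 0.2593]
tool_rot: [0.649, 0.761, 0.0, 0.0]
force: [-0.0, 0.1, -0.3]
finger_gap: 0.269
```

```bash
python3 plan.py .562 -.270 .26 .16;python3 look.py f wrist scene top >/dev/null; python3 -c "
from h import *
crop('f','scene',200,140,260,220,7,'f1');crop('f','top',370,190,470,310,5,'f2')"
```

```text
t 6.1833 pos [ 0.5626 -0.2713  0.2593] gap 0.26882525314927397 F [-0.   0.1 -0.3] M [ 0.04  0.02 -0.01]
err tool mm [ 1.4 -0.4 -0.7] rot [ 0.0003 -0.     -0.0016] n 1
[1.4, -0.4, -0.7] [0.0003, -0.0, -0.0016]
```

View pics/f1.png

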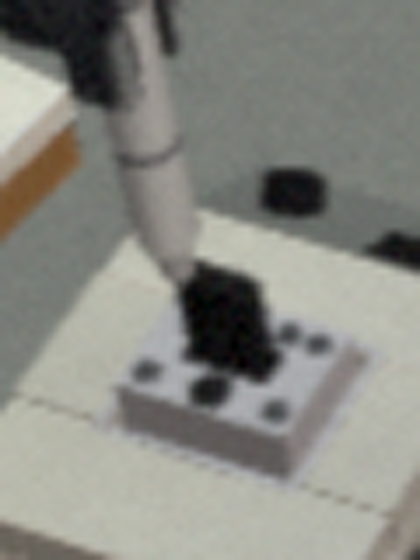

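View pics/f_wrist.png

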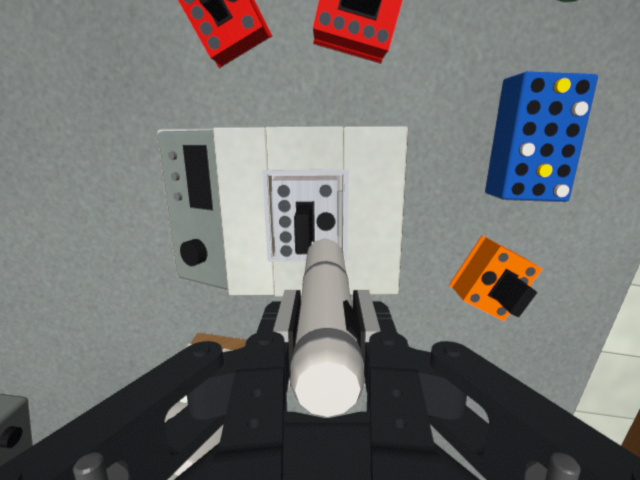

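```bash
python3 - <<'E'
from h import *
S=load('f','scene');W=load('f','wrist')
for c in [(180,278),(182,282)]: print('nose scene',plane(S,200+c[0]/7,140+c[1]/7,.161))
print('nose W',plane(W,323,243,.161), 'patch',plane(W,326,221,.098),'cap',plane(W,328,389,.311), 'expected', proj(W,(.5626,-.2685,.098)), 'nose if at patch xy:',proj(W,(.5626,-.2685,.161)),proj(S,(.5626,-.2685,.161)))
E
```

```text
nose scene [ 0.56472273 -0.26703864  0.161     ]
nose scene [ 0.56590198 -0.2652299   0.161     ]
nose W [ 0.56078015 -0.26955059  0.161     ] patch [ 0.56266974 -0.26791984  0.098     ] cap [ 0.56375998 -0.27067795  0.311     ] expected [325.81776183 221.62241622] nose if at patch xy: [325.76172215 241.98862731] [225.76971041 178.96005765]
```

The nose is within about 3 mm of the patch axis and about 6 cm above it, so I'll hold here.

Request:
{"method": "servo_tool", "body": {
  "motion": [
    [0,0,0,0,0,0,-1],
    [0,0,0,0,0,0,-1],
    [0,0,0,0,0,0,-1],
    [0,0,0,0,0,0,-1],
    [0,0,0,0,0,0,-1],
    [0,0,0,0,0,0,-1],
    [0,0,0,0,0,0,-1],
    [0,0,0,0,0,0,-1],
    [0,0,0,0,0,0,-1],
    [0,0,0,0,0,0,-1],
    [0,0,0,0,0,0,-1],
    [0,0,0,0,0,0,-1]
  ]
}}

```text
t: 7.33
tcp_pos: [0.5629, -0.2709, 0.2593]
tool_rot: [0.649, 0.761, 0.0, 0.0]
force: [-0.1, -0.2, -1.1]
finger_gap: 0.268
```

Request:
{"method": "servo_tool", "body": {
  "motion": [
    [0,0,0,0,0,0,-1],
    [0,0,0,0,0,0,-1],
    [0,0,0,0,0,0,-1],
    [0,0,0,0,0,0,-1]
  ]
}}

```text
t: 7.67
tcp_pos: [0.5629, -0.2709, 0.2593]
tool_rot: [0.649, 0.761, 0.0, 0.0]
force: [0.4, -0.5, -0.4]
finger_gap: 0.268
```

```bash
python3 plan.py .512 .211 .26 .16
```

```text
t 7.6667 pos [ 0.5629 -0.2709  0.2593] gap 0.2676439284119808 F [ 0.4 -0.5 -0.4] M [-0.02  0.   -0.04]
err tool mm [483.9  26.   -0.6] rot [ 0.0004 -0.0002 -0.001 ] n 13
[37.2, 2.0, -0.0] [0.0, -0.0, -0.0001]
[37.2, 2.0, -0.0] [0.0, -0.0, -0.0001]
[37.2, 2.0, -0.0] [0.0, -0.0, -0.0001]
[37.2, 2.0, -0.0] [0.0, -0.0, -0.0001]
[37.2, 2.0, -0.0] [0.0, -0.0, -0.0001]
[37.2, 2.0, -0.0] [0.0, -0.0, -0.0001]
[37.2, 2.0, -0.0] [0.0, -0.0, -0.0001]
[37.2, 2.0, -0.0] [0.0, -0.0, -0.0001]
[37.2, 2.0, -0.1] [0.0, -0.0, -0.0001]
[37.2, 2.0, -0.1] [0.0, -0.0, -0.0001]
[37.2, 2.0, -0.1] [0.0, -0.0, -0.0001]
[37.2, 2.0, -0.1] [0.0, -0.0, -0.0001]
[37.2, 2.0, -0.1] [0.0, -0.0, -0.0001]
```

The wand held still for about 1.5 s, so I'll take it back to the holder.

Request:
{"method": "servo_tool", "body": {
  "motion": [
    [15,1,-1,0,0,0,-1],
    [30,2,0,0,0,0,-1],
    [37,2,0,0,0,0,-1],
    [37,2,0,0,0,0,-1],
    [37,2,0,0,0,0,-1],
    [37,2,0,0,0,0,-1],
    [37,2,0,0,0,0,-1],
    [37,2,0,0,0,0,-1],
    [37,2,0,0,0,0,-1],
    [37,2,0,0,0,0,-1],
    [37,2,0,0,0,0,-1],
    [30,2,0,0,0,0,-1]
  ]
}}

```text
t: 8.67
tcp_pos: [0.5173, 0.1533, 0.2609]
tool_rot: [0.653, 0.757, 0.002, 0.002]
force: [0.2, -0.2, -1.8]
finger_gap: 0.27
```

```bash
python3 plan.py .512 .211 .18 .16
```

```text
t 8.6667 pos [0.5173 0.1533 0.2609] gap 0.26968153950091833 F [ 0.2 -0.2 -1.8] M [ 0.03 -0.05  0.01]
err tool mm [57.9  2.8 80.9] rot [ 0.0046  0.0003 -0.0136] n 3
[19.3, 0.9, 27.0] [0.0015, 0.0001, -0.0045]
[19.3, 1.1, 27.0] [0.0015, 0.0001, -0.0045]
[19.3, 1.2, 27.0] [0.0015, 0.0001, -0.0045]
```

Request:
{"method": "servo_tool", "body": {
  "motion": [
    [22,1,15,0.002,0,-0.005,-1],
    [15,1,25,0.002,0,-0.005,-1],
    [8,1,20,0,0,-0.004,-1],
    [3,0,5,0,0,0,-1],
    [0,0,0,0,0,0,-1],
    [0,0,0,0,0,0,-1]
  ]
}}

```text
t: 9.17
tcp_pos: [0.5078, 0.2156, 0.1975]
tool_rot: [0.643, 0.766, 0.003, 0.001]
force: [0.4, -0.1, -0.7]
finger_gap: 0.272
```

```bash
python3 plan.py .512 .211 .18 .16
```

```text
t 9.1667 pos [0.5078 0.2156 0.1975] gap 0.27172457610654305 F [ 0.4 -0.1 -0.7] M [ 0.03  0.02 -0.03]
err tool mm [-5.3  3.3 17.5] rot [ 0.0058 -0.0035  0.0144] n 1
[-5.3, 3.3, 17.5] [0.0058, -0.0035, 0.0144]
```

Request:
{"method": "servo_tool", "body": {
  "motion": [
    [-5,3,4,0.006,-0.004,0.014,-1],
    [0,0,0,0,0,0,-1],
    [0,0,0,0,0,0,-1],
    [0,0,0,0,0,0,-1]
  ]
}}

```text
t: 9.5
tcp_pos: [0.5145, 0.2086, 0.1966]
tool_rot: [0.65, 0.76, 0.002, 0.002]
force: [-0.9, 0.6, -1.1]
finger_gap: 0.267
```

```bash
python3 plan.py .512 .211 .18 .16; python3 look.py g wrist scene > /dev/null; python3 plan.py .512 .211 .18 .16|head -2; python3 -c "
from h import *
crop('g','scene',370,200,440,310,5,'g1')"
```

```text
t 9.5 pos [0.5145 0.2086 0.1966] gap 0.2668617716815295 F [-0.9  0.6 -1.1] M [-0.04  0.07  0.03]
err tool mm [ 2.7 -2.2 16.6] rot [ 0.0053  0.0015 -0.0049] n 1
[2.7, -2.2, 16.6] [0.0053, 0.0015, -0.0049]
t 9.6 pos [0.5144 0.2088 0.1966] gap 0.2645468662448024 F [ 0.2  0.1 -0.6] M [0.   0.01 0.01]
err tool mm [ 2.5 -2.1 16.6] rot [ 0.0052  0.0014 -0.0046] n 1
```

View pics/g_wrist.png

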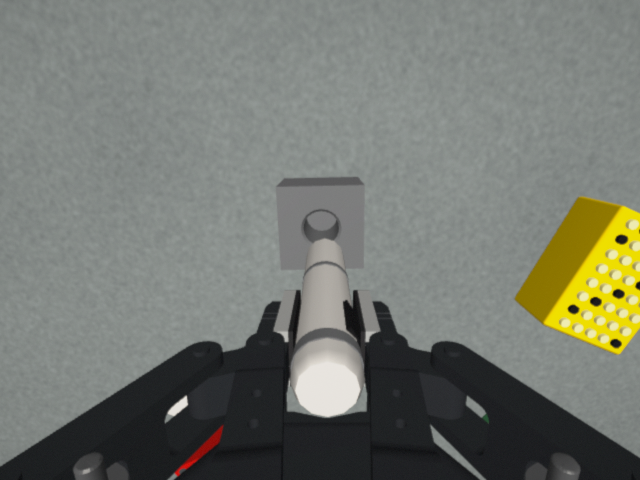

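View pics/g1.png

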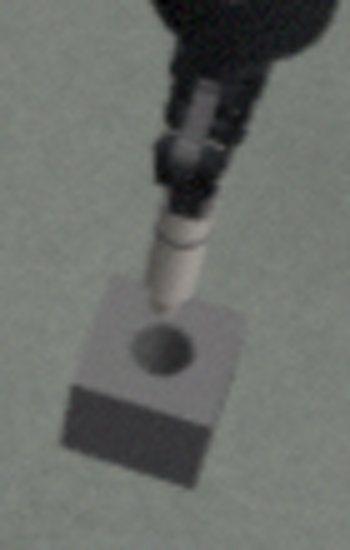

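```bash
python3 - <<'E'
from h import *
S=load('g','scene');W=load('g','wrist')
print('socket S',plane(S,370+163/5,200+350/5,.06),'W',plane(W,321.5,226.5,.06))
print('nose S',plane(S,370+165/5,200+309/5,.098),'W',plane(W,322.5,241,.098),'cap',plane(W,328,389,.248))
E
```

```text
socket S [0.51252076 0.21278869 0.06      ] W [0.51146209 0.21257433 0.06      ]
nose S [0.51584568 0.20989616 0.098     ] W [0.51259769 0.21168822 0.098     ] cap [0.51540397 0.20909431 0.248     ]
```

Request:
{"method": "servo_tool", "body": {
  "motion": [
    [2.5,-2,10,0.004,0,-0.004,-1],
    [0,0,8,0,0,0,-1],
    [0,0,10,0,0,0,-1],
    [0,0,0,0,0,0,-1],
    [0,0,0,0,0,0,-1]
  ]
}}

```text
t: 10.02
tcp_pos: [0.5118, 0.2106, 0.1658]
tool_rot: [0.649, 0.761, -0.0, 0.001]
force: [0.8, 0.4, -1.5]
finger_gap: 0.267
```

```bash
python3 plan.py .5122 .211 .109 .16
```

```text
t 10.0167 pos [0.5118 0.2106 0.1658] gap 0.26717669892636414 F [ 0.8  0.4 -1.5] M [-0.03  0.   -0.02]
err tool mm [ 0.4  0.4 56.8] rot [ 0.0009  0.0013 -0.0014] n 2
[0.2, 0.2, 28.4] [0.0005, 0.0006, -0.0007]
[0.2, 0.2, 28.4] [0.0005, 0.0006, -0.0007]
```

Request:
{"method": "servo_tool", "body": {
  "motion": [
    [0,0,10,0,0,0,-1],
    [0,0,12,0,0,0,-1],
    [0,0,12,0,0,0,-1],
    [0,0,8,0,0,0,-1],
    [0,0,0,0,0,0,-1],
    [0,0,0,0,0,0,-1]
  ]
}}

```text
t: 10.52
tcp_pos: [0.5118, 0.2108, 0.1194]
tool_rot: [0.649, 0.761, -0.0, 0.001]
force: [0.0, -0.3, -1.0]
finger_gap: 0.274
```

```bash
python3 plan.py .5122 .211 .109 .16
```

```text
t 10.5167 pos [0.5118 0.2108 0.1194] gap 0.2736933748313473 F [ 0.  -0.3 -1. ] M [-0.01 -0.04 -0.02]
err tool mm [ 0.1  0.4 10.4] rot [ 0.0001  0.0013 -0.0008] n 1
[0.1, 0.4, 10.4] [0.0001, 0.0013, -0.0008]
```

Request:
{"method": "servo_tool", "body": {
  "motion": [
    [0,0,5,0,0,0,-1],
    [0,0,3,0,0,0,-1],
    [0,0,1,0,0,0,-1],
    [0,0,0,0,0,0,-1]
  ]
}}

```text
t: 10.85
tcp_pos: [0.5128, 0.2111, 0.1106]
tool_rot: [0.649, 0.761, 0.001, 0.001]
force: [0.2, -0.7, -1.3]
finger_gap: 0.273
```

Request:
{"method": "servo_tool", "body": {
  "motion": [
    [0,0,0,0,0,0,0],
    [0,0,0,0,0,0,0.6],
    [0,0,0,0,0,0,1],
    [0,0,0,0,0,0,1],
    [0,0,0,0,0,0,1],
    [0,0,0,0,0,0,1],
    [0,0,0,0,0,0,1]
  ]
}}

```text
t: 11.43
tcp_pos: [0.5145, 0.2115, 0.1127]
tool_rot: [0.649, 0.761, 0.003, 0.003]
force: [-0.3, 0.2, -0.6]
finger_gap: 1.004
```

```bash
python3 plan.py .5122 .211 .109 .16; python3 look.py i wrist >/dev/null
```

```text
t 11.4333 pos [0.5145 0.2115 0.1127] gap 1.0035432615212712 F [-0.3  0.2 -0.6] M [-0.03  0.01  0.02]
err tool mm [-0.1 -2.4  3.7] rot [ 0.0077  0.0011 -0.0005] n 1
[-0.1, -2.4, 3.7] [0.0077, 0.0011, -0.0005]
```

View pics/i_wrist.png

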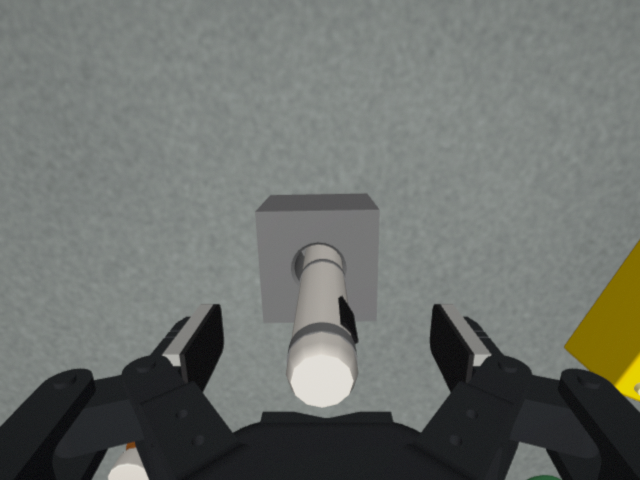

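The wand is released and standing in its socket. I'll rise clear and go to the block.

Request:
{"method": "servo_tool", "body": {
  "motion": [
    [0,-2,-15,0.004,0,0,1],
    [0,0,-30,0,0,0,1],
    [0,0,-35,0,0,0,1],
    [0,0,-25,0,0,0,1],
    [-15,0,0,0,0,0,1],
    [-30,-1,0,0,0,0,1],
    [-38,-3,0,0,0,0,1],
    [-38,-4,0,0,0,0,1],
    [-38,-4,0,0,0,0,1],
    [-38,-4,0,0,0,0,1],
    [-38,-4,0,0,0,0,1],
    [-38,-4,0,0,0,0,1]
  ]
}}

```text
t: 12.48
tcp_pos: [0.5331, -0.0646, 0.2239]
tool_rot: [0.643, 0.766, 0.003, 0.002]
force: [1.1, 0.7, 0.3]
finger_gap: 1.001
```

```bash
python3 plan.py .5445 -.2715 .20 .16
```

```text
t 12.4833 pos [ 0.5331 -0.0646  0.2239] gap 1.0005877912504213 F [1.1 0.7 0.3] M [ 0.03 -0.01 -0.02]
err tool mm [-205.7  -25.    23.7] rot [0.0069 0.     0.0149] n 6
[-34.3, -4.2, 4.0] [0.0011, 0.0, 0.0025]
[-34.3, -4.1, 4.0] [0.0011, 0.0, 0.0025]
[-34.3, -4.0, 4.0] [0.0011, 0.0, 0.0025]
[-34.3, -3.9, 4.0] [0.0011, 0.0, 0.0025]
[-34.3, -3.8, 4.0] [0.0011, 0.0, 0.0025]
[-34.3, -3.7, 4.0] [0.0011, 0.0, 0.0025]
```

Request:
{"method": "servo_tool", "body": {
  "motion": [
    [-36,-4,4,0.002,0,0.003,1],
    [-36,-4,4,0.002,0,0.003,1],
    [-36,-4,4,0.002,0,0.003,1],
    [-36,-4,4,0,0,0.003,1],
    [-28,-4,4,0,0,0.003,1],
    [-15,-2,3,0,0,0,1],
    [-4,0,0,0,0,0,1],
    [0,0,0,0,0,0,1],
    [0,0,0,0,0,0,1]
  ]
}}

```text
t: 13.23
tcp_pos: [0.5421, -0.274, 0.1999]
tool_rot: [0.653, 0.758, 0.001, 0.002]
force: [0.1, 0.4, 0.1]
finger_gap: 1.0
```

```bash
python3 plan.py .5445 -.2715 .20 .16; python3 look.py j wrist scene top>/dev/null; python3 plan.py .5445 -.2715 .20 .16 | head -2;  python3 -c "
from h import *
crop('j','scene',370,200,440,310,5,'j1')"
```

```text
t 13.2333 pos [ 0.5421 -0.274   0.1999] gap 1.0000460082406277 F [0.1 0.4 0.1] M [ 0.02 -0.05  0.04]
err tool mm [ 2.1  2.8 -0.1] rot [ 0.0031  0.0021 -0.011 ] n 1
[2.1, 2.8, -0.1] [0.0031, 0.0021, -0.011]
t 13.3833 pos [ 0.5424 -0.2731  0.2003] gap 1.0004358977242154 F [-0.5 -0.4 -0.3] M [-0.04  0.04  0.05]
err tool mm [1.3 2.4 0.3] rot [ 0.0035  0.0026 -0.0092] n 1
```

View pics/j_wrist.png

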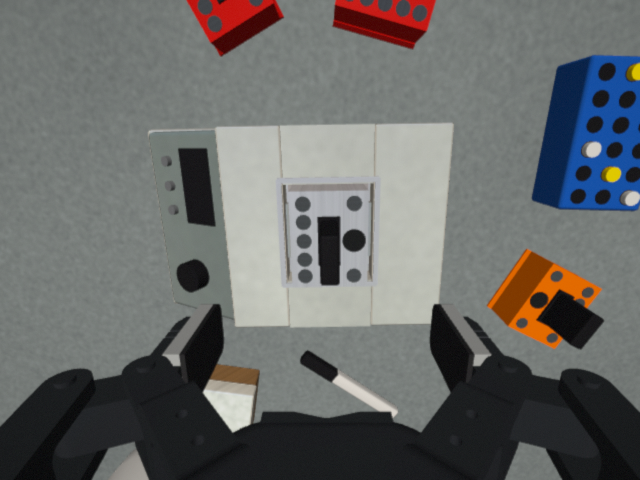

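View pics/j1.png

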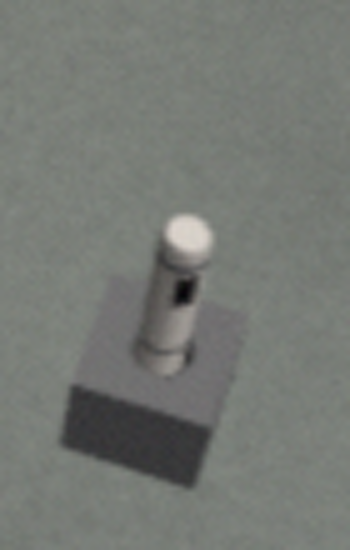

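```bash
python3 - <<'E'
from h import *
crop('j','wrist',270,170,390,300,5,'j2')
W=load('j','wrist')
print('handle',plane(W,330,261,.143),'patch',plane(W,354,240,.098))
for a in [(302,204),(305,275),(354,203),(353,275)]: print(plane(W,*a,.098))
for a in [(280,178),(379,178),(287,287),(375,289)]: print('rim',plane(W,*a,.08))
E
```

```text
handle [ 0.54471041 -0.27045534  0.143     ] patch [ 0.56241657 -0.26792427  0.098     ]
[ 0.52203036 -0.24748927  0.098     ]
[ 0.53110207 -0.29994917  0.098     ]
[ 0.55780865 -0.24141528  0.098     ]
[ 0.56631799 -0.29470117  0.098     ]
rim [ 0.50291466 -0.23424612  0.08      ]
rim [ 0.57475077 -0.22346294  0.08      ]
rim [ 0.5181392  -0.31971798  0.08      ]
rim [ 0.58853766 -0.31100843  0.08      ]
```

View pics/j2.png

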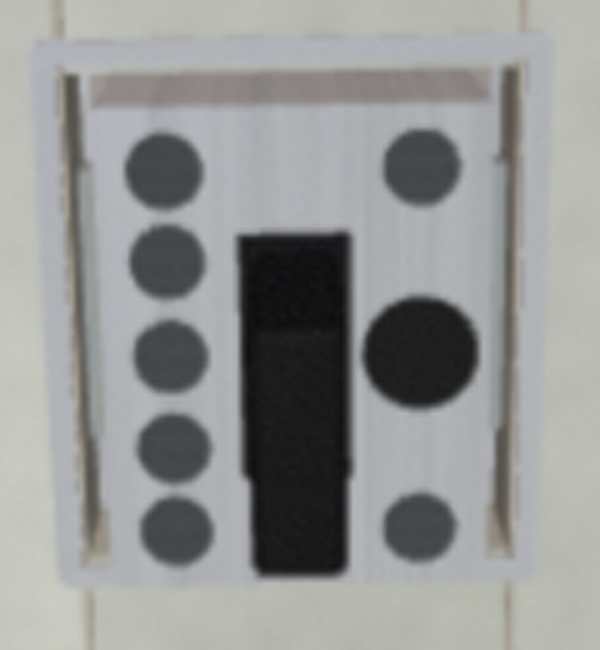

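Request:
{"method": "servo_tool", "body": {
  "motion": [
    [1.5,2,0,0.004,0.002,-0.008,1],
    [0,0,15,0,0,0,1],
    [0,0,15,0,0,0,1],
    [0,0,10,0,0,0,1],
    [0,0,0,0,0,0,1],
    [0,0,0,0,0,0,1]
  ]
}}

```text
t: 13.88
tcp_pos: [0.5469, -0.2639, 0.162]
tool_rot: [0.644, 0.765, 0.0, 0.001]
force: [0.4, -0.2, -0.2]
finger_gap: 1.001
```

```bash
python3 plan.py .5446 -.271 .107 .162
```

```text
t 13.8833 pos [ 0.5469 -0.2639  0.162 ] gap 1.0009872630746972 F [ 0.4 -0.2 -0.2] M [-0.01  0.01  0.02]
err tool mm [-6.6 -3.6 55. ] rot [0.0019 0.0016 0.0082] n 2
[-3.3, -1.8, 27.5] [0.0009, 0.0008, 0.0041]
[-3.3, -1.8, 27.5] [0.0009, 0.0008, 0.0041]
```

Request:
{"method": "servo_tool", "body": {
  "motion": [
    [-5,-3,10,0.002,0,0.007,1],
    [0,0,12,0,0,0,1],
    [0,0,15,0,0,0,1],
    [0,0,5,0,0,0,1],
    [0,0,0,0,0,0,1],
    [0,0,0,0,0,0,1]
  ]
}}

```text
t: 14.38
tcp_pos: [0.5459, -0.2704, 0.1181]
tool_rot: [0.647, 0.762, -0.001, 0.002]
force: [0.1, 0.2, -0.4]
finger_gap: 0.998
```

```bash
python3 plan.py .5446 -.271 .107 .162
```

```text
t 14.3833 pos [ 0.5459 -0.2704  0.1181] gap 0.9983262872110786 F [ 0.1  0.2 -0.4] M [-0.04  0.03 -0.02]
err tool mm [-0.4 -1.4 11.1] rot [0.002  0.0041 0.0012] n 1
[-0.4, -1.4, 11.1] [0.002, 0.0041, 0.0012]
```

Request:
{"method": "servo_tool", "body": {
  "motion": [
    [0,-1.2,8,0.002,0.004,0,1],
    [0,0,2,0,0,0,1],
    [0,0,0,0,0,0,1],
    [0,0,0,0,0,0,1]
  ]
}}

```text
t: 14.72
tcp_pos: [0.5452, -0.2715, 0.1082]
tool_rot: [0.647, 0.762, 0.0, 0.001]
force: [0.4, 0.1, 0.2]
finger_gap: 0.998
```

```bash
python3 plan.py .5446 -.271 .107 .162
```

```text
t 14.7167 pos [ 0.5452 -0.2715  0.1082] gap 0.9983391035289524 F [0.4 0.1 0.2] M [ 0.01 -0.01  0.03]
err tool mm [ 0.6 -0.5  1.2] rot [0.0014 0.0013 0.0007] n 1
[0.6, -0.5, 1.2] [0.0014, 0.0013, 0.0007]
```

Well placed. I'll close on the handle at full grip.

Request:
{"method": "servo_tool", "body": {
  "motion": [
    [0,0,1,0,0,0,0],
    [0,0,0,0,0,0,-1],
    [0,0,0,0,0,0,-1],
    [0,0,0,0,0,0,-1],
    [0,0,0,0,0,0,-1],
    [0,0,0,0,0,0,-1],
    [0,0,0,0,0,0,-1],
    [0,0,0,0,0,0,-1],
    [0,0,0,0,0,0,-1]
  ],
  "grip_force": 120
}}

```text
t: 15.47
tcp_pos: [0.5445, -0.2721, 0.1085]
tool_rot: [0.647, 0.763, -0.001, 0.001]
force: [-0.7, -1.2, -0.4]
finger_gap: 0.124
```

```bash
python3 plan.py .5446 -.271 .107 .162
```

```text
t 15.4667 pos [ 0.5445 -0.2721  0.1085] gap 0.12427516509638814 F [-0.7 -1.2 -0.4] M [-0.03  0.05  0.03]
err tool mm [1.1 0.3 1.5] rot [0.0002 0.0027 0.0016] n 1
[1.1, 0.3, 1.5] [0.0002, 0.0027, 0.0016]
```

Request:
{"method": "servo_tool", "body": {
  "motion": [
    [0,-2,-1.3,-0.04,0,0,-1],
    [0,-2,-1.3,-0.04,0,0,-1],
    [0,-2,-1.3,-0.04,0,0,-1]
  ]
}}

```text
t: 15.72
tcp_pos: [0.5381, -0.2731, 0.1115]
tool_rot: [0.644, 0.763, 0.044, 0.04]
force: [-2.2, -0.2, 1.0]
finger_gap: 0.125
```

```bash
python3 plan.py .5445 -.2721 .1085 .162 
```

```text
t 15.7167 pos [ 0.5381 -0.2731  0.1115] gap 0.1254709282145143 F [-2.2 -0.2  1. ] M [-0.05  0.67 -0.14]
err tool mm [-0.   6.1  3.8] rot [0.1192 0.0029 0.0063] n 2
[-0.0, 3.0, 1.9] [0.0596, 0.0014, 0.0031]
[-0.0, 3.1, 1.7] [0.0596, 0.0014, 0.0031]
```

Request:
{"method": "servo_tool", "body": {
  "motion": [
    [0,-2,-1.3,-0.04,0,0,-1],
    [0,-2,-1.3,-0.04,0,0,-1],
    [0,-2,-1.3,-0.04,0,0,-1],
    [0,0,0,0,0,0,-1]
  ]
}}

```text
t: 16.05
tcp_pos: [0.5319, -0.2743, 0.1146]
tool_rot: [0.642, 0.757, 0.093, 0.081]
force: [2.9, 0.9, -2.2]
finger_gap: 0.121
```

```bash
python3 plan.py .5445 -.2721 .1085 .162;  python3 look.py k wrist scene >/dev/null; python3 -c "
from h import *
crop('k','scene',180,150,300,260,6,'k1')"
```

```text
t 16.05 pos [ 0.5319 -0.2743  0.1146] gap 0.12141280268181301 F [ 2.9  0.9 -2.2] M [ 0.14 -0.24  0.04]
err tool mm [ 0.1 10.9  9.1] rot [0.2486 0.0031 0.0014] n 3
[0.0, 3.6, 3.0] [0.0829, 0.001, 0.0005]
[0.0, 3.9, 2.7] [0.0829, 0.001, 0.0005]
[0.0, 4.1, 2.4] [0.0829, 0.001, 0.0005]
```

View pics/k1.png

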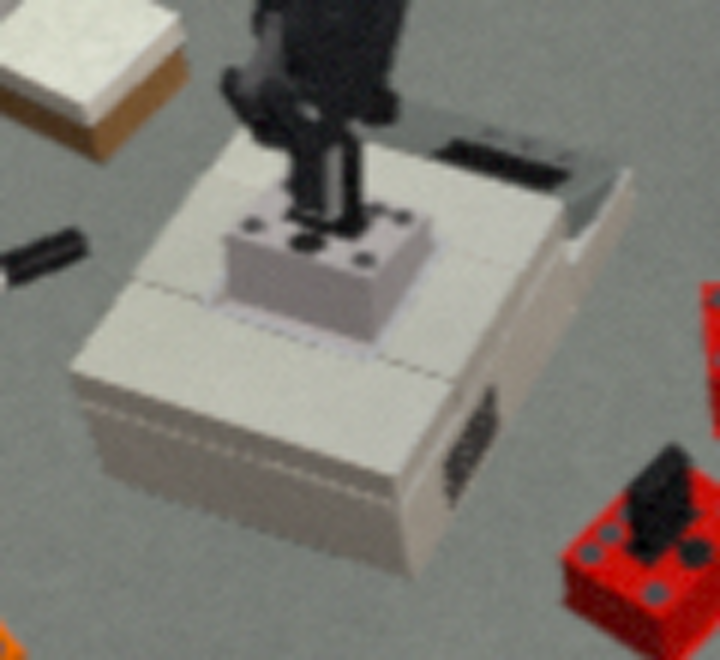

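View pics/k_wrist.png

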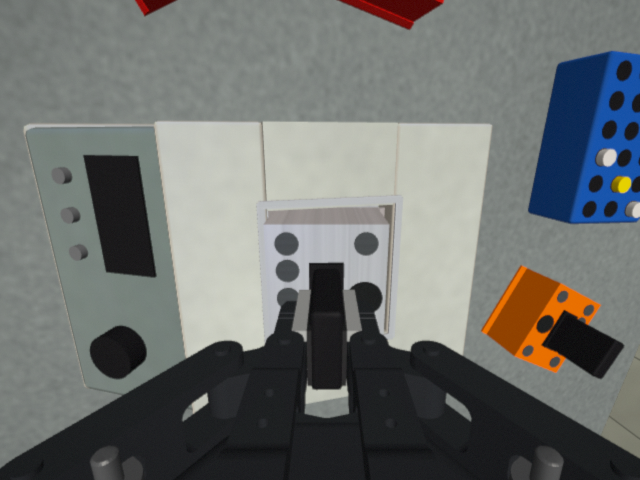

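```bash
python3 - <<'E'
from h import *
S=load('k','scene');W=load('k','wrist')
s=(180+306/6,150+241/6)
th=.2486;P=np.array([.5445,-.2721]);e=np.array([np.cos(.162),np.sin(.162)])
def pt(bx,bz,by=0):
    X=-32+(bx+32)*np.cos(th)-bz*np.sin(th);Z=(bx+32)*np.sin(th)+bz*np.cos(th)
    return np.r_[P+e*X/1000+np.array([-e[1],e[0]])*by/1000,.058+Z/1000]
print(two(S,s,W,(368,297)),'exp',pt(18,40),proj(S,pt(18,40)),s,proj(W,pt(18,40)))
# block top far corners in scene
print([proj(S,pt(28,40,y)) for y in(36,-36)],[(180+x/6,150+y/6) for x,y in((370,282),(228,240))])
E
python3 plan.py .5445 -.2721 .1085 .162|head -1
```

```text
(array([ 0.55329009, -0.26850826,  0.11008896]), np.float64(9.911705694138666e-05)) exp [ 0.55103431 -0.27103208  0.10907268] [230.79316517 189.48866938] (231.0, 190.16666666666666) [361.81419361 300.67650172]
[array([241.26147451, 195.34938511]), array([216.67633795, 187.58956355])] [(241.66666666666666, 197.0), (218.0, 190.0)]
t 16.15 pos [ 0.5322 -0.2741  0.1145] gap 0.12225657491402751 F [ 1.   0.6 -2.6] M [0.06 0.16 0.04]
```

Request:
{"method": "servo_tool", "body": {
  "motion": [
    [0,2.3,-0.9,0.04,0,0,-1],
    [0,2.3,-0.9,0.04,0,0,-1],
    [0,2.3,-0.9,0.04,0,0,-1],
    [0,2.3,-0.9,0.04,0,0,-1],
    [0,2.3,-0.9,0.04,0,0,-1]
  ]
}}

```text
t: 16.57
tcp_pos: [0.5441, -0.2723, 0.1196]
tool_rot: [0.647, 0.762, 0.011, 0.012]
force: [-0.8, -0.1, -4.3]
finger_gap: 0.123
```

```bash
cat > edges.py <<'E'
import numpy as np
from scipy.spatial.transform import Rotation as R
from station import manip
s=manip.sense();r=R.from_quat(s['tool_rot']);P0=np.array([.5445,-.2721]);e=np.array([np.cos(.162),np.sin(.162)])
z=r.as_matrix()[:,2];y=r.as_matrix()[:,1]
for n,bx in(('far',32),('panel',-32),('orig',0)):
    p=s['tcp_pos']+r.apply([0,bx/1000,.0505]); d=p[:2]-P0
    print(n,'x',round(1000*d@e,1),'lat',round(1000*(d@[-e[1],e[0]]),1),'z over floor',round(1000*(p[2]-.058),1))
print('tilt(+far up) deg',np.degrees(np.arcsin(y[2])).round(2),'t',s['t'],s['tcp_pos'].round(4),'F',s['force'].round(1),'M',s['ft_torque'].round(2),'gap',round(s['finger_gap'],3))
E
python3 edges.py
```

```text
far x 33.1 lat -0.3 z over floor 12.1
panel x -30.8 lat -0.4 z over floor 10.1
orig x 1.2 lat -0.3 z over floor 11.1
tilt(+far up) deg 1.84 t 16.5667 [ 0.5441 -0.2723  0.1196] F [-0.8 -0.1 -4.3] M [ 0.03  0.08 -0.03] gap 0.123
```

Request:
{"method": "servo_tool", "body": {
  "motion": [
    [0,1.5,-1.2,0.036,0,0,-1],
    [0,1.5,-1.2,0.036,0,0,-1],
    [0,1.5,-1.2,0.036,0,0,-1],
    [0,1.5,-1.2,0.036,0,0,-1],
    [0,0,0,0,0,0,-1],
    [0,0,0,0,0,0,-1]
  ]
}}

```text
t: 17.07
tcp_pos: [0.5522, -0.2702, 0.123]
tool_rot: [0.644, 0.762, -0.054, -0.039]
force: [-1.9, -2.0, 3.1]
finger_gap: 0.126
```

```bash
python3 edges.py;  python3 look.py l wrist scene >/dev/null; python3 -c "
from h import *
crop('l','scene',180,150,300,260,6,'l1')"
```

```text
far x 33.0 lat 0.2 z over floor 10.7
panel x -30.5 lat -0.1 z over floor 19.2
orig x 1.3 lat 0.1 z over floor 15.0
tilt(+far up) deg -7.59 t 17.0667 [ 0.5522 -0.2702  0.123 ] F [-1.9 -2.   3.1] M [-0.13  0.41 -0.04] gap 0.126
```

View pics/l1.png

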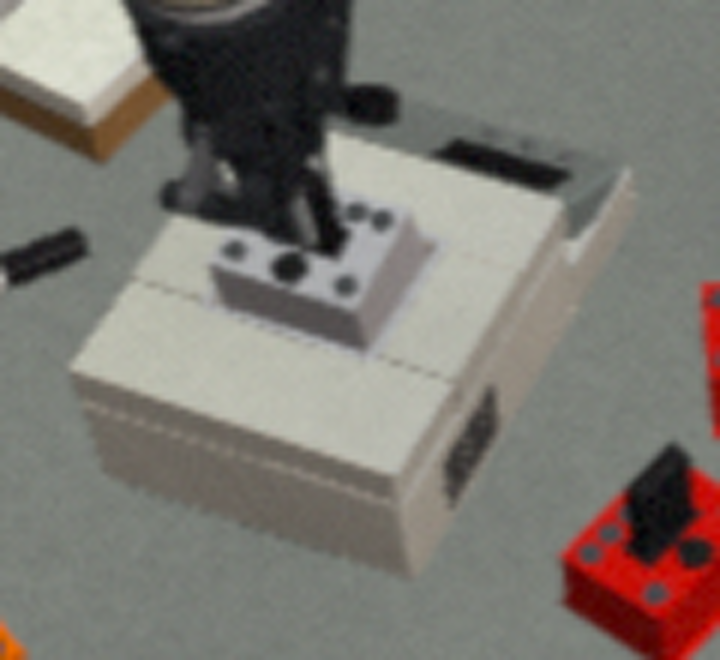

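View pics/l_wrist.png

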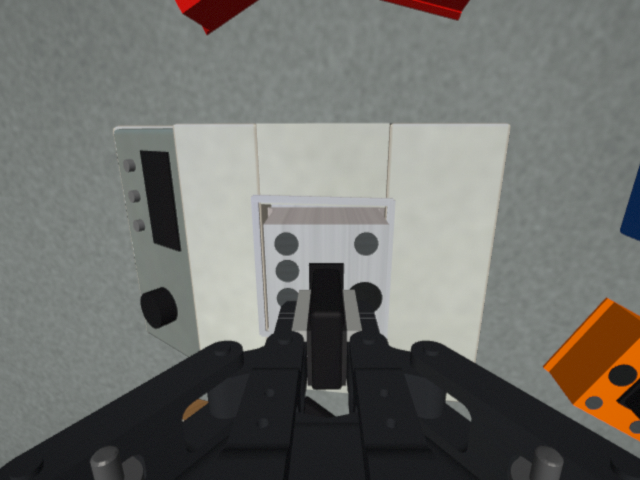

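Both stages are met: tilt is -7.6°, the panel edge is 19 mm up and the far edge 11 mm, with no slip in the grip. Next I'll level the block and lift it.

```bash
python3 plan.py .5447 -.2719 .1495 .162 0
```

```text
t 17.1667 pos [ 0.5521 -0.2702  0.123 ] gap 0.12355871936204203 F [-0.5 -0.1 -1. ] M [-0.05 -0.09 -0.03]
err tool mm [ -0.7 -10.9 -25.2] rot [-0.1308  0.0103  0.0045] n 2
[-0.4, -5.5, -12.6] [-0.0654, 0.0052, 0.0022]
[-0.3, -4.6, -13.0] [-0.0654, 0.0052, 0.0022]
```

Request:
{"method": "servo_tool", "body": {
  "motion": [
    [0,-2.5,-3.5,-0.03,0,0,-1],
    [0,-2.3,-4,-0.03,0,0,-1],
    [0,-2,-5,-0.03,0,0,-1],
    [0,-1.5,-5,-0.02,0,0,-1]
  ]
}}

```text
t: 17.5
tcp_pos: [0.5434, -0.2695, 0.1385]
tool_rot: [0.646, 0.763, -0.009, -0.004]
force: [-1.2, -0.9, -2.4]
finger_gap: 0.121
```

```bash
python3 edges.py; python3 plan.py .5447 -.2719 .1495 .162 0
```

```text
far x 30.4 lat 2.5 z over floor 29.4
panel x -33.6 lat 2.3 z over floor 30.6
orig x -1.6 lat 2.4 z over floor 30.0
tilt(+far up) deg -1.03 t 17.5 [ 0.5434 -0.2695  0.1385] F [-1.2 -0.9 -2.4] M [0.02 0.04 0.04] gap 0.121
t 17.5 pos [ 0.5434 -0.2695  0.1385] gap 0.1214291876832448 F [-1.2 -0.9 -2.4] M [0.02 0.04 0.04]
err tool mm [ -2.6   0.7 -11. ] rot [-0.018   0.0059  0.0042] n 1
[-2.6, 0.7, -11.0] [-0.018, 0.0059, 0.0042]
```

Request:
{"method": "servo_tool", "body": {
  "motion": [
    [-2,1,-5,-0.008,0.005,0.004,-1],
    [0,0,-4,-0.004,0,0,-1],
    [0,0,-1,0,0,0,-1],
    [0,0,0,0,0,0,-1],
    [0,0,0,0,0,0,-1],
    [0,0,0,0,0,0,-1]
  ]
}}

```text
t: 18.0
tcp_pos: [0.5438, -0.2721, 0.15]
tool_rot: [0.649, 0.761, -0.002, -0.001]
force: [0.3, 0.5, -3.0]
finger_gap: 0.12
```

```bash
python3 edges.py;  python3 look.py m wrist scene top >/dev/null; python3 -c "
from h import *
crop('m','scene',180,150,300,260,6,'m1')"
```

```text
far x 31.1 lat -0.0 z over floor 41.4
panel x -32.9 lat 0.2 z over floor 41.6
orig x -0.9 lat 0.1 z over floor 41.5
tilt(+far up) deg -0.24 t 18.0 [ 0.5438 -0.2721  0.15  ] F [ 0.3  0.5 -3. ] M [-0.08 -0.03 -0.  ] gap 0.12
```

View pics/m1.png

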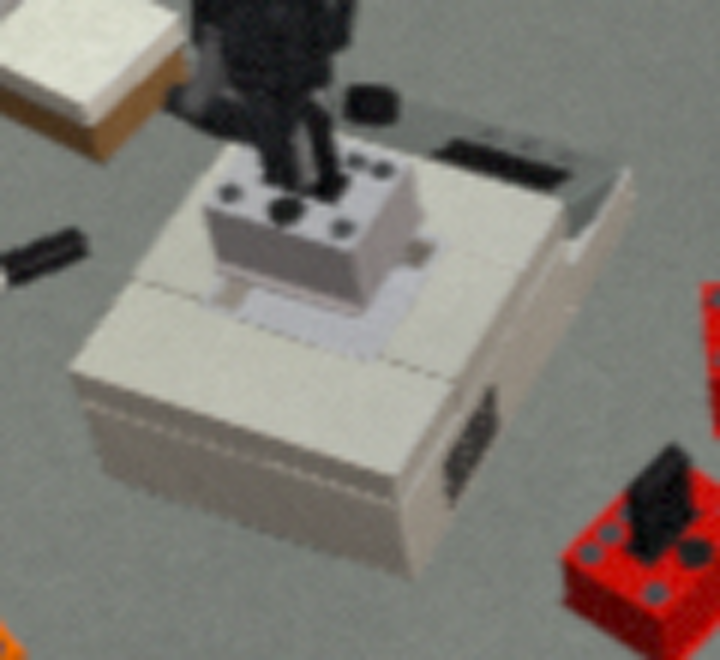

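View pics/m_wrist.png

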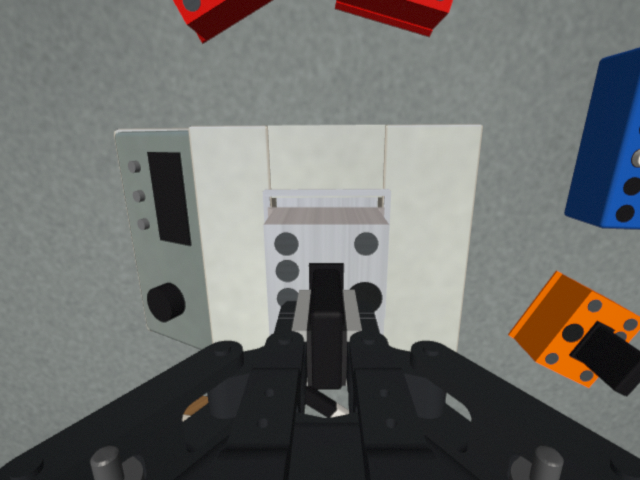

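View pics/m_scene.png

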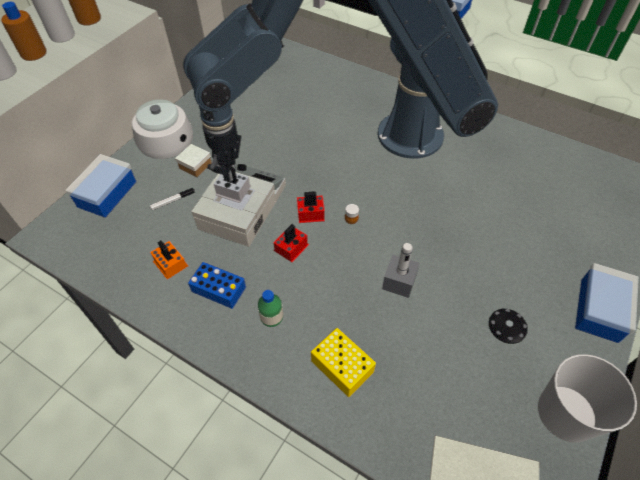

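Request:
{"method": "servo_tool", "body": {
  "motion": [
    [0,0,0,0,0,0,-1],
    [0,0,0,0,0,0,-1],
    [0,0,0,0,0,0,-1]
  ]
}}

```text
t: 18.4
tcp_pos: [0.5437, -0.2714, 0.1491]
tool_rot: [0.649, 0.761, -0.002, -0.002]
force: [-0.7, -0.8, -3.5]
finger_gap: 0.126
```

```bash
python3 - <<'E'
from h import *
S=load('m','scene');W=load('m','wrist')
print(two(S,(180+286/6,150+210/6),W,(369,297)))
# far bottom edge corners of block in scene at z .0995
print([plane(S,180+x/6,150+y/6,.0995) for x,y in((215,270),(365,308))])
E
python3 edges.py; python3 -c "
from station import manip
print(manip.sense()['qd'].round(4)); print(manip.sign_off())"
```

```text
(array([ 0.56365446, -0.2658375 ,  0.14136117]), np.float64(0.0006888416752747587))
[array([ 0.58054698, -0.29922218,  0.0995    ]), array([ 0.56420943, -0.23025974,  0.0995    ])]
far x 31.0 lat 0.7 z over floor 40.5
panel x -33.0 lat 0.9 z over floor 40.8
orig x -1.0 lat 0.8 z over floor 40.6
tilt(+far up) deg -0.31 t 18.4 [ 0.5437 -0.2714  0.1491] F [-0.7 -0.8 -3.5] M [ 0.    0.   -0.05] gap 0.126
[ 0.0001  0.0029  0.001   0.0016 -0.      0.0007]
the job is handed in; nothing more can be done
None
```

I carried out every step and handed the job in at 18.4 s of the 64 s allowed. The simulator gives no verdict, so whether each step counted rests on my own measurements.

1. **Wand reading:** I held the wand about 6 cm above the dark patch for about 1.5 s with almost no movement. Its nose was within about 3 mm of the patch axis. The scene and wrist views disagreed by up to about 5 mm on where the nose was, within the 12 mm limit.
2. **Wand back:** I let go of it in its socket, and the last pictures show it upright there.
3. **Rocking towards the panel:** The block reached about 14°. The far edge was about 15 mm up with the panel end still down, and measuring the patch in two views agreed to about 3 mm.
4. **Rocking the other way:** The block went to 7.6° past level, with the panel edge about 19 mm up and the far edge about 11 mm. It did not slip in the grip.
5. **Final hold:** Before hand-in the block was level within 0.5° and still, with its underside about 18.6 mm over the rim. It was about 1 mm off the well's centre by arm pose. A two-view check put it about 2 mm higher than the arm pose did. The measured downward force of about 3.5 N fits the block's weight with nothing else touching it.

In the last overview nothing else appears to have moved. I judged that by eye and did not measure each item.

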